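# Put the gauges away in a case with a catch that may be holding

## Robot

A 6-joint arm with a two-finger parallel gripper is mounted at the origin on a cart in front of the work surface, level with it; the furniture and walls round the work are solid. World frame = base frame: x ahead of the robot, y to its left, z up, the work surface at z = 0. Lengths are in m, angles in rad, forces in N, time in s.
With the tool pointing down it reaches from about 0.3 to 0.75 m from the base axis. Payload 8.5 kg.
Tool frame: the origin (TCP) lies midway between the tips of the shut fingers; the grasp point (between the pads) lies 19 mm behind it; z points along the fingers, y is the direction in which the jaws open and shut (so a half turn about z gives the same grasp; the last joint's range is limited). The gripper opens to 85 mm and grips with 20 to 120 N. Pads are 22 mm wide; open, the fingers measure 114 mm over their backs; the gripper's body (76 mm by 85 mm) begins 54 mm behind the grasp point. The pads swing forward as they close: fully open they stand 13 mm farther back than shut.
Start: joints at [1.005, 0.381, 1.297, -0, 1.464, -0.215], TCP at [0.189, 0.516, 0.231] pointing down, gripper open.
Joint ranges: [-3.11, 3.11], [-0.89, 2.33], [0.22, 2.48], [-1.42, 4.56], [0.17, 2.85], [-2.88, 2.88]. Speed limits (rad/s): [2.39, 2.39, 3.14, 3.14, 3.14, 3.14].

## Interface

Orientations are given as a unit quaternion [w, x, y, z].
In Python, from rig import * gives the robot as it stands.
- The arm moves only by the tool step_arm, never from a script. Its argument "motion" is a list that holds one entry, the list of rows, each a list of 7 numbers: the gripper command: -1 is fully open, 1 is shut, values between are in proportion, then the shift along the tool's x, y, z in mm, then the turn, a rotation vector about the tool's x, y, z in degrees. In form: [[[fingers, tx, ty, tz, ax, ay, az], ...]]. A call has 1 to 20 rows; each row is the pose to reach, as a shift and turn from the pose commanded when the call began, along the tool's axes at that moment; what a row does not reach only later rows make up. A row lasts 1/8 s, in which the tool goes at most 62.5 mm and 10.7 degrees, less where a joint would pass 70% of its speed; a pose out of reach is approached as far as the arm can. A call with a gripper value outside its range is refused whole. The fingers move at their own pace and stop on an object; the grip force is fixed at half the most. Time passes only in rows, so rows that repeat a pose let the fingers close. It gives the time, the measured TCP pose, the force and the opening at its end, in the units of the state.
- sense(): the state, without advancing time (a new reading comes with each control period).
- get_image(name): name is "side" or "top"; returns the picture (400x640x3 uint8, blue, green, red); there is no depth.
- camera_model(name): a dict with "fx", "fy", "cx", "cy" (pixels), "extrinsics" (4x4, takes a point from camera to world coordinates). Camera axes: x right, y down, z forward; pixel columns grow to the right and rows downward; lengths in m; the calibration is good to about 2 mm. A picture is of the moment at which its call begins. camera_model takes no time and is no camera call.
- finish_job(): hands the job in, once; it reports no verdict.
The state is a dict: "clock": time; "joints": joint angles; "joint_vel": joint speeds; "effort": joint torques, N m; "position": TCP position; "tool_rot": TCP orientation; "contact_force": force on the tool from outside, world axes, zero at the start; "wrist_torque": the same for the moment, N m; "width": finger opening in m.
Only numpy, scipy, OpenCV 4.12 (cv2) and the standard library are available. Lean on these libraries where they do the work, as an engineer would, in place of code of your own. Each camera call takes 0.05 s, during which the arm holds its last target.

## Task

Put every brass ring and steel bush that lies on the bench into the tray of the green gauge case: swing the clamp off, slide the cover fully open, lay the pieces in the tray, then slide the cover fully home and swing the clamp fully back across behind it. The black catch on the cover may or may not be holding, and nothing shows which way frees it: try the cover first, and turn the catch over to its other stop only if the cover is held. Leave the other things on the bench where they are.

Things in the scene. Friction and masses are not known exactly. Their poses are not given: they have to be found in the camera images.
- case_center (a point): green steel gauge case, fixed, 130 (x) x 300 (y) x 50 mm high; this point: centre of its underside, on the bench. The cover opens along its +y. Along y: solid lock block -150 to -87, tray -87 to -5, solid parking deck -5 to +145 mm. Steel rails along y at x = -65..-53 and 53..65, tops 50 mm above the bench
- tray_center (a point): centre of the tray's floor, 8 mm above the bench, same axes as case_center. The tray is open 98 mm in x (-49..49) and 82 mm in y (-41..41) and 33 mm deep below the cover
- cover (a joint): sliding aluminium cover, 103 (x) x 145 (y) mm, top 46 mm above the bench, moved by the catch knob; 0 = home (tray covered), 0.14 = fully open along the case's +y; friction about 1 N, stays where left. Held by the catch it gives about 2 mm, by the clamp about 4 mm; once it moves 10 mm it is free. With the cover open do not turn the catch: its tongue would then stop the cover short of home
- catch (a joint): angle of the catch knob about the vertical axis, anticlockwise from above positive, stops at -0.65 and +0.65 rad; always starts near the -0.65 stop and stays where left (friction 0.06 Nm). At one stop the cover is held, at the other it is free: which is which is hidden and differs from start to start
- catch_grip (a point): grip point of the catch, a black bar 14 mm thick, 42 mm long, 30 mm high, standing on the cover; on its turning axis, 69 mm above the bench, 11 mm below the bar's top. The bar's length is the point's y axis (the case's y at joint value 0), so grip along the point's x. It travels with the cover; at cover 0 it lies on the case's x = 0, 127 mm to -y of case_center
- clamp (a joint): swing clamp: a dark steel arm lying over the deck with a red upright post at its end, turning about a vertical pin on the rear rail. 0 = on: it points along the case's -x, right across behind the cover's edge, and stops the cover; it grows clockwise from above, to +y at 1.57; the end stop is at 1.75. From about 1.5 up it is clear of the cover. Friction 0.06 Nm; stays where left
- clamp_hinge (a point): point on the clamp's turning axis, at the height of clamp_post
- clamp_post (a point): centre of the grip of the red post, 14 mm thick, on the end of the clamp arm, 60 mm from the hinge axis; 81 mm above the bench, 17 mm below the post's top and 24 mm above the arm
- ring_1_center (a point): brass setting ring with a hole, 32 mm across, 9 mm high, 45 g, lying flat on the bench; this point is its centre, half-way up. May be absent (no reading from the start)
- ring_2_center (a point): brass setting ring with a hole, 32 mm across, 9 mm high, 45 g, lying flat on the bench; this point is its centre, half-way up. May be absent (no reading from the start)
- bush_1_center (a point): steel bush with a hole, 22 mm across, 14 mm high, 30 g, lying flat on the bench; this point is its centre, half-way up. May be absent (no reading from the start)
- bush_2_center (a point): steel bush with a hole, 22 mm across, 14 mm high, 30 g, lying flat on the bench; this point is its centre, half-way up. May be absent (no reading from the start)
- bush_3_center (a point): steel bush with a hole, 22 mm across, 14 mm high, 30 g, lying flat on the bench; this point is its centre, half-way up. May be absent (no reading from the start)
- ring_1: the same brass ring as ring_1_center; origin at the centre of its underside
- ring_2: the same brass ring as ring_2_center; origin at the centre of its underside
- bush_1: the same steel bush as bush_1_center; origin at the centre of its underside
- bush_2: the same steel bush as bush_2_center; origin at the centre of its underside
- bush_3: the same steel bush as bush_3_center; origin at the centre of its underside
- machine_corner (a point): fixed obstacle: nearest corner of the blue-grey starter box, 250 mm high, of the big machine behind the loose pieces. From here the box's front runs back to world x 0.58 at y 0.18; to the right the machine's front, 270 mm high, runs from x 0.60 at y -0.04 to x 0.55 at y -0.20 and x 0.50 at y -0.33. Keep the gripper's body and wrist clear: cross over in front of it
- tape_roll: bystander: roll of cream paper tape, 70 mm across, 19 mm high; origin at the centre of its underside
- card_box_c: bystander: small brown card box, 48 x 64 x 28 mm; origin at the centre of its underside

How it is judged:
By the outcome, as a careful person would: the job done as asked, in the order asked, and still so for the second after the job is handed in, with the robot touching nothing.
Of ring_1, ring_2, bush_1, bush_2, bush_3 only 3 to 4 are there at a start; the rules pass over those that are not, and their reading is None.
At some moment in a run one of ring_1, ring_2, bush_1, bush_2, bush_3 may be knocked a few centimetres aside while the robot is not near it.
Once in a run the grip may slacken for a moment while it holds something.
It also fails if it takes over 208 s, if anything falls off the work surface, if the arm or the gripper's body presses on something with over 40 N, if the wrist force passes 120 N, or if a joint passes its speed limit or range.

## Working session

There is one attempt and no reset: what is moved stays moved. The work goes in short steps, Python scripts to look and compute and a tool call to move; the robot and the scene stay as the last step left them, time stands still between calls to the robot, and variables do not carry over. Pictures are saved under pics/ and viewed, and the job is handed in when it is done.

Besides the shell and the picture viewer there is one more tool, called as name(argument=value, ...), one argument or row to a line, values as JSON. step_arm: Moves the arm, as the interface text tells. Its arguments: {"type":"object","properties":{"motion":{"type":"array"}},"required":["motion"]}

```bash
ls; mkdir -p pics; python3 - <<'E'
from rig import *
import cv2
s=sense();print({k:s[k] for k in('clock','position','tool_rot','width','contact_force')})
for n in('side','top'):
    cv2.imwrite(f'pics/{n}0.png',get_image(n));m=camera_model(n);print(n,m)
E
```

```text
pics
{'clock': 0.0, 'position': array([0.18884542, 0.51626779, 0.23072754]), 'tool_rot': array([-2.64016925e-04,  1.74483374e-01,  9.84659871e-01, -6.49191191e-04]), 'width': 0.08535750495203762, 'contact_force': array([-1.26347821,  0.41878997, -0.86608629])}
side {'fx': 395.2856166478479, 'fy': 395.2856166478479, 'cx': 314.5499670223726, 'cy': 198.14457485054118, 'extrinsics': array([[-0.98073097, -0.14451305,  0.13146386,  0.37013819],
       [-0.19520637,  0.69792354, -0.6890553 ,  0.70906172],
       [ 0.00782576, -0.70144046, -0.7126851 ,  0.87915158],
       [ 0.        ,  0.        ,  0.        ,  1.        ]])}
top {'fx': 390.49722046644587, 'fy': 390.49722046644587, 'cx': 316.39528474145226, 'cy': 194.43833324710184, 'extrinsics': array([[-0.0180696 , -0.98424398,  0.17588998,  0.27702384],
       [-0.99958396,  0.0217388 ,  0.01895616, -0.04545985],
       [-0.02248113, -0.17547427, -0.9842273 ,  1.25594194],
       [ 0.        ,  0.        ,  0.        ,  1.        ]])}
```

View pics/side0.png

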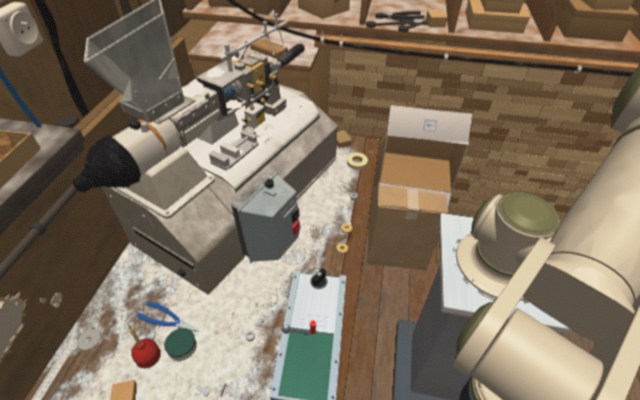

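View pics/top0.png

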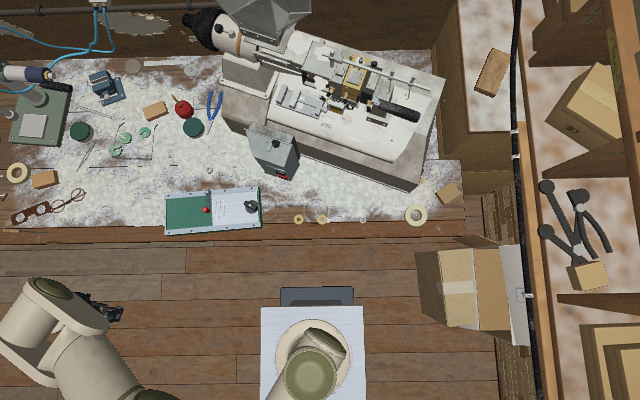

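The side view shows the case at about (310,330), with two small rings at (347,228) and (342,248) and the tape roll at (357,160). The top view shows the case at (212,210), rings at (298,219) and (322,219), and a possible bush at (362,220). I'll zoom in.

```bash
python3 - <<'E'
import cv2
a=cv2.imread('pics/top0.png');b=cv2.imread('pics/side0.png')
cv2.imwrite('pics/t1.png',cv2.resize(a[160:250,150:310],None,fx=5,fy=5,interpolation=2))
cv2.imwrite('pics/t2.png',cv2.resize(a[160:250,285:470],None,fx=4.3,fy=4.3,interpolation=2))
cv2.imwrite('pics/s1.png',cv2.resize(b[250:400,220:400],None,fx=4,fy=4,interpolation=2))
cv2.imwrite('pics/s2.png',cv2.resize(b[120:270,230:400],None,fx=4,fy=4,interpolation=2))
E
```

```text
(no output)
```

View pics/t1.png

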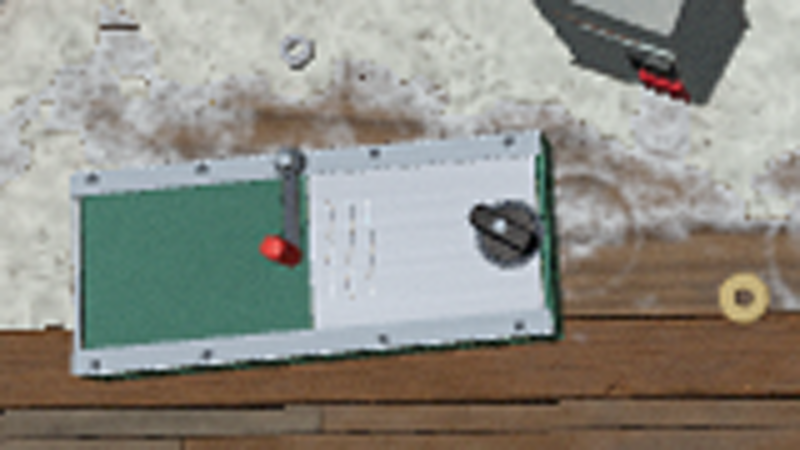

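View pics/t2.png

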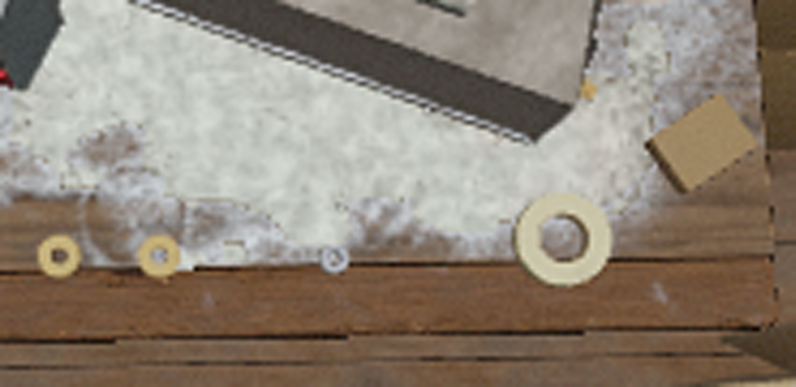

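View pics/s1.png

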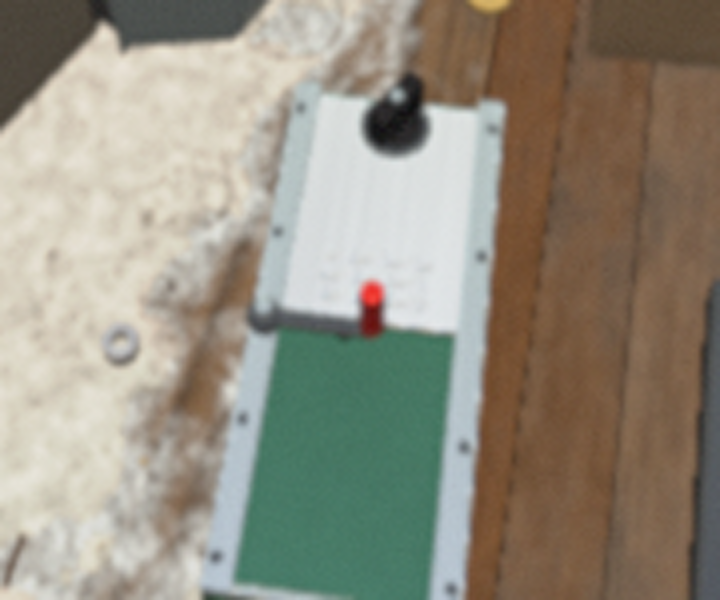

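View pics/s2.png

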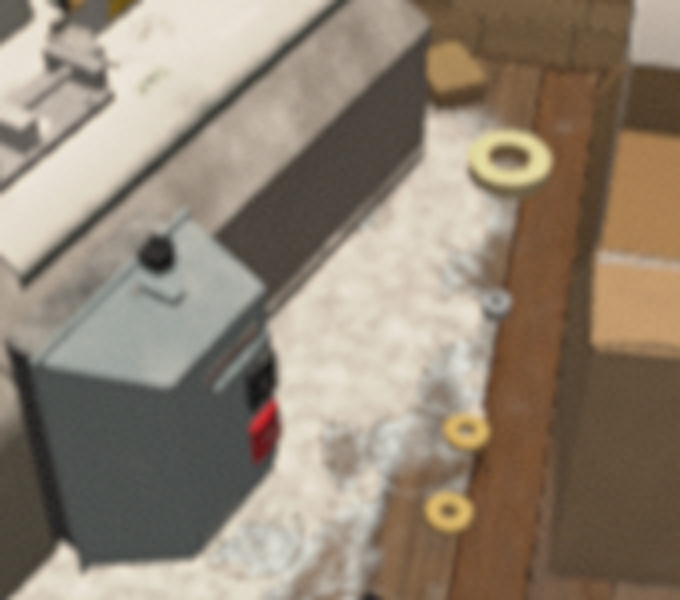

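The top crop shows four pieces: rings at about (298,219) and (322,219), a bush at (362,220), and a bush beyond the case at (209,170). The catch and the red post are both visible. Next I'll measure.

```bash
cat > h.py <<'E'
import numpy as np, cv2
from rig import *
M={n:camera_model(n) for n in('side','top')}
def ray(n,u,v):
    m=M[n];E=m['extrinsics'];d=E[:3,:3]@np.array([(u-m['cx'])/m['fx'],(v-m['cy'])/m['fy'],1.]);return E[:3,3],d/np.linalg.norm(d)
def onz(n,u,v,z):
    o,d=ray(n,u,v);return o+d*(z-o[2])/d[2]
def proj(n,p):
    m=M[n];E=m['extrinsics'];q=E[:3,:3].T@(np.asarray(p)-E[:3,3]);return np.array([m['fx']*q[0]/q[2]+m['cx'],m['fy']*q[1]/q[2]+m['cy']])
def tri(a,b):
    o1,d1=ray('side',*a);o2,d2=ray('top',*b)
    A=np.c_[d1,-d2];t=np.linalg.lstsq(A,o2-o1,rcond=None)[0]
    p,q=o1+t[0]*d1,o2+t[1]*d2;return (p+q)/2,np.linalg.norm(p-q)
def blobs(img,mask,amin=3):
    n,l,s,c=cv2.connectedComponentsWithStats(mask.astype(np.uint8),connectivity=8)
    return [(np.round(c[i],2),s[i].tolist()) for i in range(1,n) if s[i,4]>=amin]
def tool(s):
    from scipy.spatial.transform import Rotation as R
    w,x,y,z=s['tool_rot'];return R.from_quat([x,y,z,w])
E
cat > m1.py <<'E'
from h import *
for n,f in(('top','pics/top0.png'),('side','pics/side0.png')):
    im=cv2.imread(f);hsv=cv2.cvtColor(im,cv2.COLOR_BGR2HSV);H,S,V=[hsv[...,i].astype(int) for i in range(3)]
    br=(H>15)&(H<32)&(S>75)&(V>130)
    print(n,'brass');
    for c,s in blobs(im,br,8):
        p=onz(n,*c,.009)
        if s[4]<400 and .2<p[0]<.7 and abs(p[1])<.6: print(c,s,p.round(4))
    red=((H<8)|(H>172))&(S>150)&(V>100)
    print('red')
    for c,s in blobs(im,red,4):
        p=onz(n,*c,.085)
        if .2<p[0]<.7 and abs(p[1])<.6: print(c,s,p.round(4))
    g=(H>65)&(H<90)&(S>90)&(V>60)
    print('green')
    for c,s in blobs(im,g,150): print(c,s,onz(n,*c,.03).round(4))
E
python3 m1.py
```

```text
top brass
[421.33 180.75] [420, 179, 4, 4, 12] [ 0.5375 -0.3628  0.009 ]
[448.61 192.59] [437, 182, 24, 22, 301] [ 0.4965 -0.4476  0.009 ]
[298.42 218.88] [294, 214, 10, 11, 74] [0.4214 0.0377 0.009 ]
[321.66 219.31] [317, 215, 10, 10, 64] [ 0.4185 -0.0369  0.009 ]
red
[281.85 175.92] [278, 174, 9, 4, 13] [0.5465 0.0824 0.085 ]
[204.29 209.07] [202, 207, 5, 5, 14] [0.4486 0.3194 0.085 ]
green
[192.14 126.31] [183, 118, 19, 18, 222] [0.7347 0.3862 0.03  ]
[186.81 212.61] [167, 196, 45, 34, 1208] [0.4464 0.3923 0.03  ]
side brass
[342.84 136.27] [337, 130, 15, 13, 135] [ 0.4913 -0.4644  0.009 ]
[358.6 159.3] [348, 151, 21, 16, 168] [ 0.4194 -0.3459  0.009 ]
[346.18 227.48] [340, 223, 13, 10, 93] [ 0.4183 -0.0344  0.009 ]
[341.81 247.38] [336, 243, 13, 10, 108] [0.42   0.0391 0.009 ]
red
[295.59 224.69] [293, 221, 6, 8, 29] [0.5465 0.0479 0.085 ]
[312.5  326.52] [311, 321, 4, 12, 42] [0.4458 0.3195 0.085 ]
green
[179.24 341.68] [166, 330, 28, 26, 392] [0.7331 0.3862 0.03  ]
[306.84 366.19] [280, 333, 52, 67, 2858] [0.445  0.3827 0.03  ]
```

```bash
python3 - <<'E'
from h import *
# corner picks in t1 (x5) rail tops z=.05
C=[(545,131),(553,335),(75,374),(71,176)]
P=[onz('top',u/5+150-.4,v/5+160-.4,.05) for u,v in C]
for p in P: print(p.round(4))
for i in range(4): print(np.linalg.norm(P[i]-P[(i+1)%4]).round(4))
c=np.mean(P,axis=0);d=(P[3]+P[2]-P[0]-P[1]);print('top c',c.round(4),'yaw deg',np.degrees(np.arctan2(-d[0],d[1])))
# side s1 x4 off(220,250)
C=[(300,85),(502,102),(0,0)]
for u,v in C[:2]: print('side',onz('side',u/4+220-.4,v/4+250-.4,.05).round(4))
# bushes: zooms
for n,x,y,w in(('top',209,170,14),('top',362,220,14),('side',250,336,14),('side',354,195,14)):
    im=cv2.imread(f'pics/{n}0.png');cr=im[y-w:y+w,x-w:x+w];cv2.imwrite(f'pics/b_{n}{x}.png',cv2.resize(cr,None,fx=14,fy=14,interpolation=0))
a=[cv2.imread(f'pics/b_{k}.png') for k in('top209','top362','side250','side354')]
cv2.imwrite('pics/b4.png',cv2.resize(np.vstack([np.hstack(a[:2]),np.hstack(a[2:])]),(600,600),interpolation=0))
E
```

```text
[0.5243 0.16   0.05  ]
[0.3951 0.1539 0.05  ]
[0.3768 0.4519 0.05  ]
[0.502  0.4608 0.05  ]
0.1294
0.2985
0.1256
0.3017
top c [0.4495 0.3067 0.05  ] yaw deg 3.870544510044178
side [0.5221 0.1667 0.05  ]
side [0.397  0.1538 0.05  ]
```

View pics/b4.png

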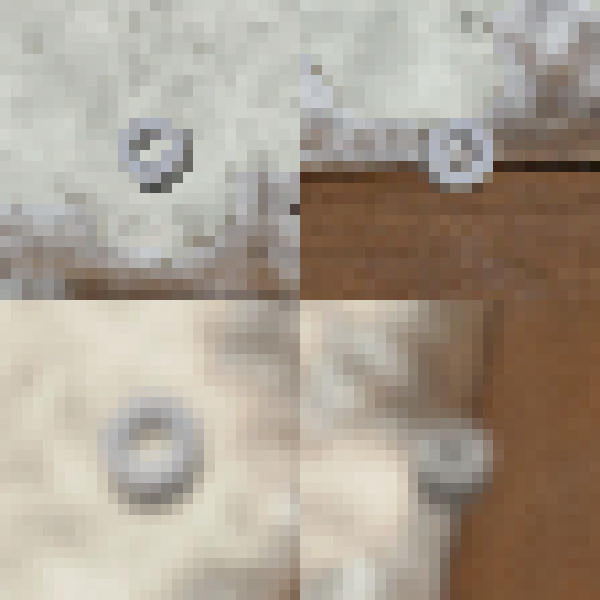

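The two bushes show clearly: in the top view at about (208.5,169.3) and (362.4,220), in the side view at (249.7,335) and (353.7,194).

```bash
python3 - <<'E'
from h import *
for a,b in(((249.7,335),(208.5,169.3)),((353.7,194),(362.4,220))):
    print(onz('side',*a,.014).round(4),onz('top',*b,.014).round(4),[x.round(4) for x in tri(a,b)])
print('rings',tri((346.18,227.48),(321.66,219.31)),tri((341.81,247.38),(298.42,218.88)))
print('post',tri((312.5,326.52),(204.29,209.07)))
# deck green edges: fit yaw w/ lines on top picture: white cover edges etc.
im=cv2.imread('pics/top0.png');hsv=cv2.cvtColor(im,cv2.COLOR_BGR2HSV);H,S,V=[hsv[...,i].astype(int) for i in range(3)]
g=(H>60)&(H<95)&(S>70)&(V>40)
# far and near edges of green deck per column
far=[];near=[]
for u in range(170,200):
    r=np.where(g[190:232,u])[0]+190
    # largest run
    far.append(onz('top',u,r.min()-.5,.0375)); 
    gaps=np.where(np.diff(r)>1)[0]; e=r[gaps[0]] if len(gaps) else r.max()
    near.append(onz('top',u,e+.5,.0375))
for A in(far,near):
    A=np.array(A);k=np.polyfit(A[:,1],A[:,0],1);print('edge x at y=.306',np.polyval(k,.306),'yaw',np.degrees(-np.arctan(k[0])),(A[:,0]-np.polyval(k,A[:,1])).std())
E
```

```text
[0.5892 0.3335 0.014 ] [0.5908 0.3319 0.014 ] [array([0.5906, 0.3325, 0.0119]), np.float64(0.0015)]
[ 0.4142 -0.1698  0.014 ] [ 0.413  -0.1666  0.014 ] [array([ 0.4133, -0.1663,  0.0173]), np.float64(0.0013)]
rings (array([ 0.41860889, -0.03683183,  0.006212  ]), np.float64(0.00037867632584614015)) (array([0.4208342 , 0.03787465, 0.00757123]), np.float64(0.001473752107708948))
post (array([0.44715747, 0.31940004, 0.08516865]), np.float64(0.0027260027956178745))
edge x at y=.306 0.5012405906739871 yaw 3.965707309573912 0.0009314613813619967
edge x at y=.306 0.40404408842233486 yaw 3.78007275269918 0.0008431506639373349
```

```bash
cat >> h.py <<'E'
def psi(s):
    y=tool(s).apply([0,1,0]);return np.degrees(np.arctan2(y[1],y[0]))
def rel(*targets):
    """targets: (x,y,z,psi_deg) world -> rows in tool frame from the present pose (pointing down)"""
    s=sense();R=tool(s);p=s['position'];from scipy.spatial.transform import Rotation as Ro
    print('t',round(s['clock'],2),'pos',p.round(4),'psi',round(psi(s),1),'w',round(s['width'],4),'F',s['contact_force'].round(1),'j',s['joints'].round(2))
    for x,y,z,a in targets:
        d=R.inv().apply(np.array([x,y,z])-p)*1000
        c,q=np.cos(np.radians(a)),np.sin(np.radians(a))
        T=Ro.from_matrix(np.c_[[-q,c,0],[c,q,0],[0,0,-1]])
        print(d.round(1),np.degrees((R.inv()*T).as_rotvec()).round(1))
TH=np.radians(3.87);CC=np.array([.451,.3067])
def case(x,y): return CC+np.array([np.cos(TH)*x-np.sin(TH)*y,np.sin(TH)*x+np.cos(TH)*y])
E
python3 - <<'E'
from h import *
rel((.4475,.3194,.14,93.87),(.4475,.3194,.063,93.87))
print(case(0,-.127), onz('top',250,205.6,.08))
print((CC,np.array([.4475,.3194])-CC))
E
```

```text
t 0.1 pos [0.1888 0.5163 0.2308] psi 69.9 w 0.0857 F [ 0.4  0.6 -0.6] j [ 1.    0.38  1.3   0.    1.46 -0.22]
[-310.6  -95.9   90.8] [ -0.1  -0.  -24. ]
[-310.6  -95.8  167.8] [ -0.1  -0.  -24. ]
[0.4595716  0.17998959] [0.45701469 0.1807191  0.08      ]
(array([0.451 , 0.3067]), array([-0.0035,  0.0127]))
```

step_arm(
  motion=[
    [[-1,-60,-20,15,0,0,-8],[-120,0,0,0,0,0,0]],
  ],
)

```text
out of range
```

step_arm(
  motion=[
    [[-1,-55,-15,10,0,0,-6],[-1,-110,-32,25,0,0,-12],[-1,-165,-50,40,0,0,-18],[-1,-220,-67,55,0,0,-24],[-1,-270,-84,75,0,0,-24],[-1,-311,-96,91,0,0,-24],[-1,-311,-96,91,0,0,-24],[-1,-311,-96,91,0,0,-24]],
  ],
)

```text
clock: 1.1
position: [0.4476, 0.3197, 0.1403]
tool_rot: [-0.0, -0.034, 0.999, 0.0]
contact_force: [-0.2, 0.4, 1.2]
width: 0.0855
```

```bash
python3 - <<'E'
from h import *
rel((.4475,.3194,.14,93.87),(.4475,.3194,.063,93.87))
a=get_image('top');b=get_image('side');cv2.imwrite('pics/top1.png',a);cv2.imwrite('pics/side1.png',b)
cv2.imwrite('pics/v1.png',np.hstack([cv2.resize(a[120:270,130:290],(400,375)),cv2.resize(b[230:380,240:400],(400,375))]))
E
```

```text
t 1.1 pos [0.4476 0.3197 0.1403] psi 93.9 w 0.0855 F [-0.2  0.4  1.2] j [ 0.4   0.46  1.44  0.    1.24 -1.23]
[ 0.1 -0.3  0.3] [ 0. -0.  0.]
[ 0.1 -0.3 77.3] [ 0. -0.  0.]
```

View pics/v1.png

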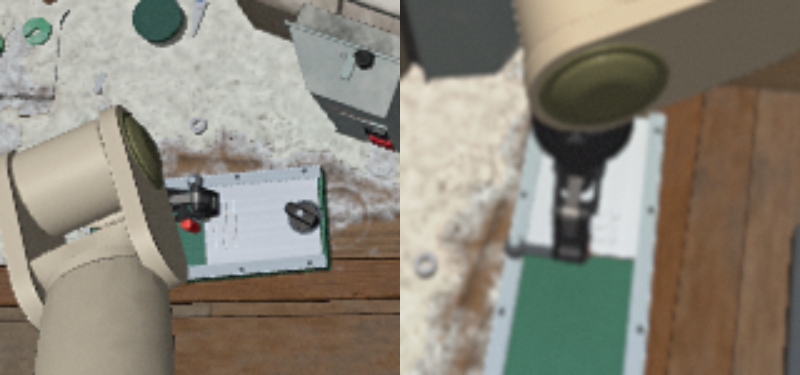

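The gripper hovers over the post: the red post shows just under the fingers at about (190,226) in the left crop. I'm going down and closing.

step_arm(
  motion=[
    [[-1,0,0,40,0,0,0],[-1,0,0,77,0,0,0],[-1,0,0,77,0,0,0],[0.3,0,0,77,0,0,0],[1,0,0,77,0,0,0],[1,0,0,77,0,0,0],[1,0,0,77,0,0,0],[1,0,0,77,0,0,0],[1,0,0,77,0,0,0]],
  ],
)

```text
clock: 2.33
position: [0.4482, 0.3195, 0.0639]
tool_rot: [0.0, -0.034, 0.999, 0.0]
contact_force: [-1.7, -1.1, 5.7]
width: 0.0122
```

```bash
python3 - <<'E'
from h import *
rel()
print(sense()['wrist_torque'])
b=get_image('side')
cv2.imwrite('pics/v2.png',cv2.resize(b[250:370,260:380],(600,600)))
E
```

```text
t 2.33 pos [0.4482 0.3195 0.0639] psi 93.9 w 0.0122 F [-1.7 -1.1  5.7] j [ 0.4   0.56  1.53 -0.    1.05 -1.23]
[-0.16987857  0.23277797  0.01107989]
```

View pics/v2.png

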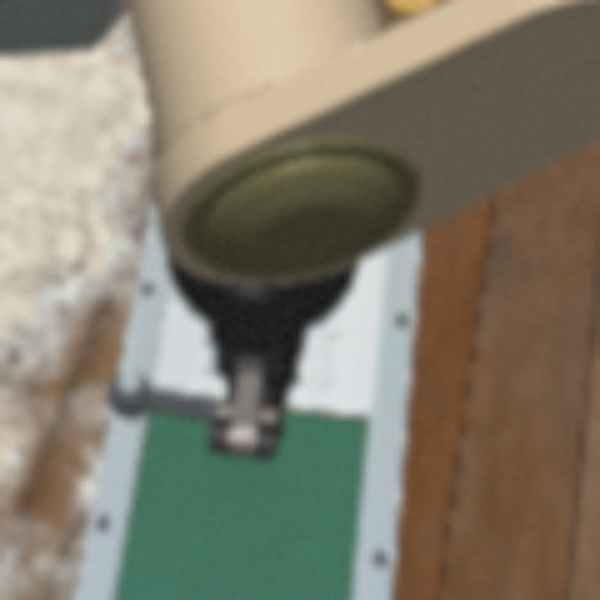

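```bash
python3 - <<'E'
from h import *
h=onz('top',207.6,191.6,.06);print('hinge pix',h)
s=sense();p=s['position'];e=np.array([np.cos(TH),np.sin(TH)])
H=p[:2]+.06*e;print(H, np.linalg.norm(h[:2]-p[:2]))
rows=[]
b0=180+3.87
for a in range(0,101,10):
    b=np.radians(b0-a);rows.append((H[0]+.06*np.cos(b),H[1]+.06*np.sin(b),p[2],93.87-a))
rel(*rows)
E
```

```text
hinge pix [0.50732318 0.31856692 0.06      ]
[0.5080634  0.32349521] 0.059129498962907534
t 2.38 pos [0.4482 0.3194 0.0639] psi 93.9 w 0.0123 F [-1.9 -1.3  6.6] j [ 0.4   0.56  1.53 -0.    1.05 -1.23]
[ 0.  0. -0.] [0. 0. 0.]
[-0.9 10.4  0. ] [ 0.  0. 10.]
[-3.6 20.5  0. ] [ 0.  0. 20.]
[-8.1 30.   0. ] [ 0.  0. 30.]
[-14.1  38.6   0. ] [ 0.  0. 40.]
[-21.5  46.    0. ] [ 0.  0. 50.]
[-30.   51.9   0. ] [ 0.  0. 60.]
[-39.5  56.4   0. ] [ 0.  0. 70.]
[-49.6  59.1   0. ] [ 0.  0. 80.]
[-60.  60.   0.] [ 0.  0. 90.]
[-70.4  59.1   0.1] [  0.   0. 100.]
```

step_arm(
  motion=[
    [[1,0,5,0,0,0,5],[1,-1,10,0,0,0,10],[1,-2,15,0,0,0,15],[1,-4,20,0,0,0,20],[1,-6,25,0,0,0,25],[1,-8,30,0,0,0,30],[1,-8,30,0,0,0,30]],
  ],
)

```text
clock: 3.25
position: [0.456, 0.3496, 0.0639]
tool_rot: [0.002, 0.226, 0.974, 0.0]
contact_force: [6.3, -4.4, 1.5]
width: 0.0124
```

step_arm(
  motion=[
    [[1,0,5,0,0,0,5],[1,-1,10,0,0,0,10],[1,-2,15,0,0,0,15],[1,-4,20.5,0,0,0,20],[1,-5.5,25,0,0,0,25],[1,-8,30,0,0,0,30],[1,-11,34,0,0,0,35],[1,-14,38.5,0,0,0,40],[1,-17.5,42.5,0,0,0,45],[1,-21.5,46,0,0,0,50],[1,-25.5,49,0,0,0,55],[1,-30,52,0,0,0,60],[1,-34.5,54.5,0,0,0,65],[1,-34.5,54.5,0,0,0,65]],
  ],
)

```text
clock: 5.0
position: [0.5105, 0.3795, 0.0637]
tool_rot: [0.003, 0.715, 0.7, -0.002]
contact_force: [2.9, -21.8, 7.3]
width: 0.0121
```

```bash
python3 - <<'E'
from h import *
rel();print(sense()['position'][:2]-np.array([.508,.3235]))
E
```

```text
t 5.0 pos [0.5105 0.3795 0.0637] psi -1.2 w 0.0121 F [  2.9 -21.8   7.3] j [ 0.46  0.68  1.27 -0.01  1.19  0.48]
[0.00254867 0.05597878]
```

step_arm(
  motion=[
    [[0.4,0,0,0,0,0,0],[0,0,0,0,0,0,0],[-0.5,0,0,0,0,0,0],[-1,0,0,-30,0,0,0],[-1,0,0,-80,0,0,0],[-1,0,0,-80,0,0,0]],
  ],
)

```text
clock: 5.75
position: [0.5103, 0.3848, 0.1474]
tool_rot: [0.001, 0.714, 0.701, 0.004]
contact_force: [0.5, -0.2, -0.4]
width: 0.0855
```

```bash
python3 - <<'E'
from h import *
rel((.458,.180,.14,-33.4),(.458,.18,.055,-33.4))
a=get_image('top');b=get_image('side');cv2.imwrite('pics/top2.png',a);cv2.imwrite('pics/side2.png',b)
cv2.imwrite('pics/v3.png',np.hstack([cv2.resize(a[160:260,150:310],(480,300)),cv2.resize(b[250:400,240:400],(320,300))]))
E
```

```text
t 5.75 pos [0.5103 0.3848 0.1474] psi -1.1 w 0.0855 F [ 0.5 -0.2 -0.4] j [0.46 0.6  1.17 0.   1.37 0.48]
[-205.8  -48.5    6.2] [ 0.3 -0.3 32.3]
[-206.1  -49.1   91.2] [ 0.3 -0.3 32.3]
```

View pics/v3.png

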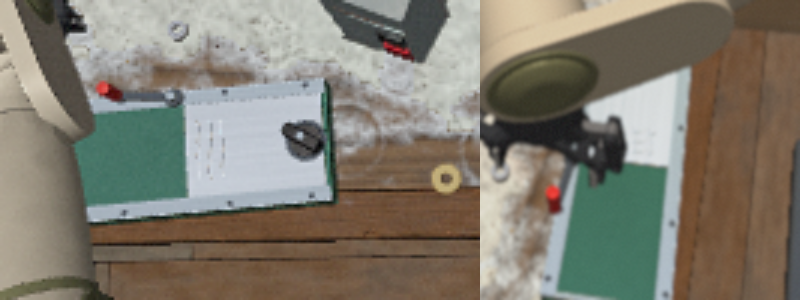

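The clamp arm now lies along the rear rail, with the red post at (110,90) in the left crop. Its silver dot gives me the catch's axis.

```bash
python3 - <<'E'
from h import *
print(onz('side',319.6,273.85,.08),onz('top',249.6,204.8,.08),tri((319.6,273.85),(249.6,204.8)))
E
```

```text
[0.45624761 0.18264884 0.08      ] [0.45951386 0.18197611 0.08      ] (array([0.45793457, 0.18210817, 0.07954852]), np.float64(0.003264820239488983))
```

step_arm(
  motion=[
    [[-1,-50,-12,0,0,0,8],[-1,-105,-24,0,0,0,16],[-1,-160,-36,4,0,0,24],[-1,-206,-49,6,0,0,32],[-1,-206,-49,6,0,0,32],[-1,-206,-49,6,0,0,32]],
  ],
)

```text
clock: 6.6
position: [0.456, 0.179, 0.1367]
tool_rot: [-0.0, 0.879, 0.477, -0.0]
contact_force: [0.8, -0.2, -0.7]
width: 0.0854
```

```bash
python3 - <<'E'
from h import *
rel((.458,.1815,.055,-33.4))
E
```

```text
t 6.6 pos [0.456  0.179  0.1367] psi -33.1 w 0.0854 F [ 0.8 -0.2 -0.7] j [0.13 0.37 1.61 0.   1.16 0.71]
[ 3.2  0.4 81.7] [-0.1  0.   0.3]
```

step_arm(
  motion=[
    [[-1,3,0.5,45,0,0,0],[-1,3,0.5,82,0,0,0],[-1,3,0.5,82,0,0,0],[0.3,3,0.5,82,0,0,0],[1,3,0.5,82,0,0,0],[1,3,0.5,82,0,0,0],[1,3,0.5,82,0,0,0],[1,3,0.5,82,0,0,0]],
  ],
)

```text
clock: 7.6
position: [0.4589, 0.181, 0.0561]
tool_rot: [0.0, 0.879, 0.476, 0.001]
contact_force: [0.7, 0.2, 6.7]
width: 0.0128
```

```bash
python3 - <<'E'
from h import *
y=case(0,.14)-case(0,0)
s=sense();x0=s['position']
rel(*[(x0[0]+y[0]*k/140,x0[1]+y[1]*k/140,x0[2],-33.4) for k in(12,70,140)])
print(s['wrist_torque'])
E
```

```text
t 7.6 pos [0.4589 0.181  0.0561] psi -33.1 w 0.0128 F [0.7 0.2 6.7] j [ 0.14  0.49  1.7  -0.    0.94  0.71]
[ 9.6 -7.2  0. ] [ 0.1 -0.1  0.3]
[ 55.9 -42.1   0. ] [ 0.1 -0.1  0.3]
[111.8 -84.2   0. ] [ 0.1 -0.1  0.3]
[ 0.03591183 -0.14517167  0.06865875]
```

Gripped. Trying the cover by about 8 mm.

step_arm(
  motion=[
    [[1,1.5,-1,0,0,0,0],[1,3,-2.5,0,0,0,0],[1,5,-3.5,0,0,0,0],[1,6.5,-5,0,0,0,0],[1,6.5,-5,0,0,0,0],[1,6.5,-5,0,0,0,0]],
  ],
)

```text
clock: 8.35
position: [0.4586, 0.1838, 0.0563]
tool_rot: [0.005, 0.879, 0.477, -0.002]
contact_force: [0.7, -37.9, 12.2]
width: 0.0126
```

The cover is held: it gave about 2.8 mm at 38 N. I'll back off and turn the catch to its other stop.

step_arm(
  motion=[
    [[1,-4,3,0,0,0,0],[1,-6.5,5,0,0,0,0],[1,-6.5,5,0,0,0,0],[1,-6.5,5,0,0,0,-7],[1,-6.5,5,0,0,0,-14],[1,-6.5,5,0,0,0,-21],[1,-6.5,5,0,0,0,-28],[1,-6.5,5,0,0,0,-35],[1,-6.5,5,0,0,0,-42],[1,-6.5,5,0,0,0,-49],[1,-6.5,5,0,0,0,-56],[1,-6.5,5,0,0,0,-63],[1,-6.5,5,0,0,0,-70],[1,-6.5,5,0,0,0,-74],[1,-6.5,5,0,0,0,-74]],
  ],
)

```text
clock: 10.22
position: [0.4609, 0.1812, 0.0562]
tool_rot: [0.003, 0.415, 0.91, 0.002]
contact_force: [8.9, 0.9, -0.5]
width: 0.0125
```

```bash
python3 - <<'E'
from h import *
y=case(0,.14)-case(0,0)
s=sense();x0=s['position']
rel(*[(x0[0]+y[0]*k/140,x0[1]+y[1]*k/140,x0[2],psi(s)) for k in(8,70,140)])
print(s['wrist_torque'])
E
```

```text
t 10.22 pos [0.4609 0.1812 0.0562] psi 40.9 w 0.0125 F [ 8.9  0.9 -0.5] j [ 0.13  0.5   1.7   0.    0.94 -0.58]
[6.4 4.8 0. ] [ 0.3  0.2 -0. ]
[55.9 42.2  0. ] [ 0.3  0.2 -0. ]
[1.117e+02 8.440e+01 1.000e-01] [ 0.3  0.2 -0. ]
[ 0.21083925 -1.34076315  0.01054944]
```

step_arm(
  motion=[
    [[1,0,0,0,0,0,-1.5],[1,2,1.5,0,0,0,-1.5],[1,4,3,0,0,0,-1.5],[1,6.5,5,0,0,0,-1.5],[1,9.5,7,0,0,0,-1.5],[1,9.5,7,0,0,0,-1.5]],
  ],
)

```text
clock: 10.98
position: [0.4602, 0.1931, 0.0562]
tool_rot: [0.003, 0.404, 0.915, 0.002]
contact_force: [9.6, 1.7, -0.7]
width: 0.0131
```

```bash
python3 - <<'E'
from h import *
s=sense()
rel(*[(.4609-.0675*k/1000+.001,.1812+.9977*k/1000,s['position'][2],psi(s)) for k in(12,40,70,100,130,139,141)])
E
```

```text
t 10.97 pos [0.4602 0.1931 0.0562] psi 42.3 w 0.0131 F [ 9.6  1.7 -0.7] j [ 0.16  0.5   1.69  0.    0.94 -0.58]
[-0.6  0.7  0. ] [ 0.4  0.2 -0. ]
[21.4 18.2  0. ] [ 0.4  0.2 -0. ]
[44.9 36.8  0.1] [ 0.4  0.2 -0. ]
[68.3 55.5  0.1] [ 0.4  0.2 -0. ]
[91.8 74.1  0.1] [ 0.4  0.2 -0. ]
[98.9 79.7  0.1] [ 0.4  0.2 -0. ]
[1.005e+02 8.090e+01 1.000e-01] [ 0.4  0.2 -0. ]
```

step_arm(
  motion=[
    [[1,10,9.5,0,0,0,0],[1,21.5,18,0,0,0,0],[1,33,27.5,0,0,0,0],[1,45,37,0,0,0,0],[1,56.5,46,0,0,0,0],[1,68.5,55.5,0,0,0,0],[1,80,65,0,0,0,0],[1,90,72.5,0,0,0,0],[1,98,79,0,0,0,0],[1,101,81,0,0,0,0],[1,101,81,0,0,0,0]],
  ],
)

```text
clock: 12.35
position: [0.4512, 0.32, 0.0562]
tool_rot: [0.003, 0.404, 0.915, -0.001]
contact_force: [9.0, -14.6, 5.3]
width: 0.0128
```

step_arm(
  motion=[
    [[0.4,-1,-1,0,0,0,0],[0,-1,-1,0,0,0,0],[-0.5,-1,-1,0,0,0,0],[-1,-1,-1,-20,0,0,0],[-1,-1,-1,-70,0,0,0],[-1,-1,-1,-110,0,0,0],[-1,-60,-40,-110,0,0,0],[-1,-110,-90,-110,0,0,0],[-1,-110,-90,-110,0,0,0]],
  ],
)

```text
clock: 13.48
position: [0.4562, 0.1777, 0.1654]
tool_rot: [-0.0, 0.405, 0.914, -0.0]
contact_force: [0.6, 0.1, 0.6]
width: 0.0853
```

```bash
python3 - <<'E'
from h import *
rel()
print('box corner',[onz('top',u,v,.25).round(3) for u,v in((293,180),(288,180),(298,157))])
a=get_image('top');b=get_image('side');cv2.imwrite('pics/top3.png',a);cv2.imwrite('pics/side3.png',b)
cv2.imwrite('pics/v4.png',np.hstack([cv2.resize(a[130:250,150:390],(480,240)),cv2.resize(b[180:400,200:400],(218,240))]))
cv2.imwrite('pics/v5.png',cv2.resize(a[130:240,160:320],(800,550)))
E
```

```text
t 13.47 pos [0.4562 0.1777 0.1654] psi 42.2 w 0.0853 F [0.6 0.1 0.6] j [ 0.13  0.34  1.57 -0.    1.23 -0.61]
box corner [array([0.497, 0.035, 0.25 ]), array([0.497, 0.048, 0.25 ]), array([0.559, 0.021, 0.25 ])]
```

View pics/v4.png

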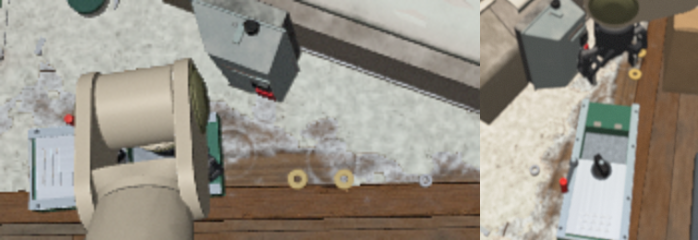

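View pics/v5.png

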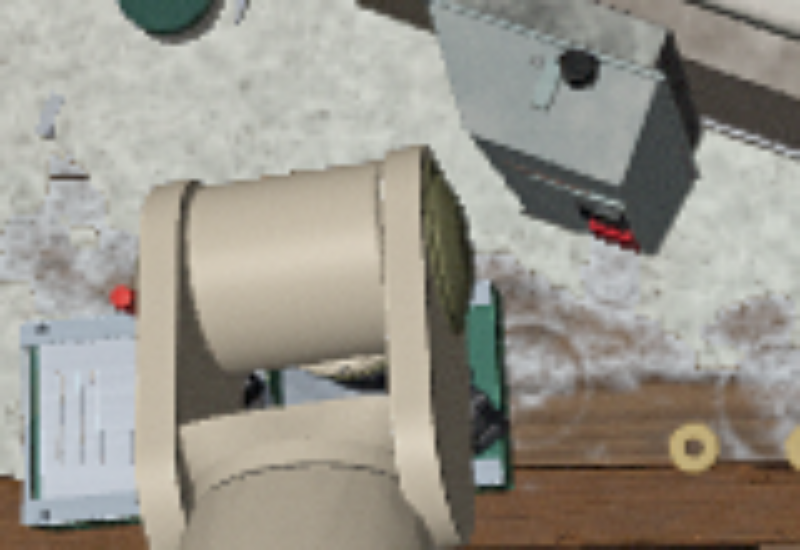

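The cover is fully open: the tray floor shows grey at (605,148) in the side crop of v4, with the catch on the cover at (600,168). The pieces haven't moved. Far bush next.

```bash
python3 - <<'E'
from h import *
rel((.5905,.3325,.11,90),(.5905,.3325,.004,90))
E
```

```text
t 13.57 pos [0.4566 0.1791 0.1654] psi 42.3 w 0.0852 F [ 0.4  0.7 -0.1] j [ 0.13  0.34  1.57  0.    1.23 -0.61]
[ 23.4 202.3  55.4] [  0.   -0.  -47.7]
[ 23.3 202.3 161.4] [  0.   -0.  -47.7]
```

step_arm(
  motion=[
    [[-1,6,50,0,0,0,-10],[-1,12,100,0,0,0,-20],[-1,18,150,10,0,0,-30],[-1,23,202,30,0,0,-40],[-1,23,202,55,0,0,-47.5],[-1,23,202,55,0,0,-47.5],[-1,23,202,55,0,0,-47.5]],
  ],
)

```text
clock: 14.45
position: [0.5901, 0.334, 0.1115]
tool_rot: [0.001, 0.002, 1.0, 0.0]
contact_force: [0.5, -0.5, -0.1]
width: 0.0853
```

```bash
python3 - <<'E'
from h import *
rel((.5905,.3325,.004,90))
a=get_image('top');b=get_image('side');cv2.imwrite('pics/top4.png',a);cv2.imwrite('pics/side4.png',b)
cv2.imwrite('pics/v6.png',np.hstack([cv2.resize(a[130:230,150:270],(400,333)),cv2.resize(b[280:380,200:320],(400,333))]))
E
```

```text
t 14.45 pos [0.5901 0.334  0.1115] psi 89.8 w 0.0853 F [ 0.5 -0.5 -0.1] j [ 0.34  0.7   1.08  0.    1.36 -1.23]
[ -0.3  -1.6 107.5] [ 0.   0.1 -0.2]
```

View pics/v6.png

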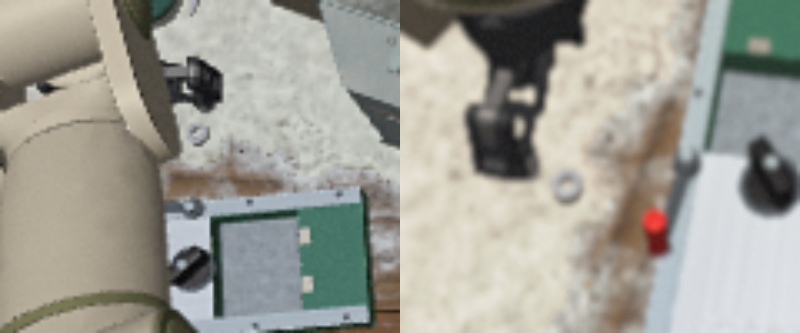

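Both views still show the bush where I measured it. I'm going down and closing.

step_arm(
  motion=[
    [[-1,-0.5,-1.5,50,0,0,0],[-1,-0.5,-1.5,95,0,0,0],[-1,-0.5,-1.5,107,0,0,0],[-1,-0.5,-1.5,107,0,0,0],[0.2,-0.5,-1.5,107,0,0,0],[1,-0.5,-1.5,107,0,0,0],[1,-0.5,-1.5,107,0,0,0],[1,-0.5,-1.5,107,0,0,0],[1,-0.5,-1.5,107,0,0,0],[1,-0.5,-1.5,107,0,0,0]],
  ],
)

```text
clock: 15.8
position: [0.591, 0.3317, 0.0041]
tool_rot: [0.0, 0.001, 1.0, 0.0]
contact_force: [-1.7, -1.5, 6.2]
width: 0.0187
```

step_arm(
  motion=[
    [[1,0,0,-50,0,0,0],[1,0,0,-110,0,0,0],[1,0,0,-130,0,0,0],[1,0,0,-130,0,0,0]],
  ],
)

```text
clock: 16.3
position: [0.5912, 0.3319, 0.1347]
tool_rot: [0.001, 0.001, 1.0, 0.001]
contact_force: [-0.4, 0.2, -1.4]
width: 0.0183
```

```bash
python3 - <<'E'
from h import *
x,y=case(0,-.071)
rel((x,y,.134,3.9),(x,y,.014,3.9))
a=get_image('top');b=get_image('side');cv2.imwrite('pics/top5.png',a);cv2.imwrite('pics/side5.png',b)
cv2.imwrite('pics/v7.png',np.hstack([cv2.resize(a[130:230,150:270],(400,333)),cv2.resize(b[230:380,180:360],(400,333))]))
# tray floor mask (grey) corners from top4 with z=.008
E
```

```text
t 16.3 pos [0.5912 0.3319 0.1347] psi 89.9 w 0.0183 F [-0.4  0.2 -1.4] j [ 0.34  0.68  1.05  0.    1.41 -1.23]
[135.2 -96.2   0.2] [ 0.2  0.1 86. ]
[135.6 -96.3 120.2] [ 0.2  0.1 86. ]
```

View pics/v7.png

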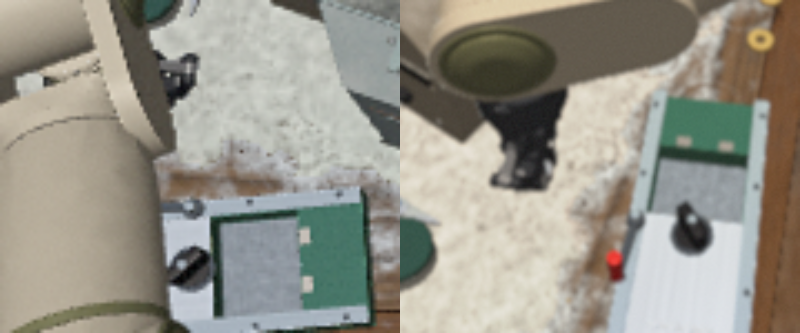

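The bush is lifted: the bench at (197,133) in the left crop is empty. Taking it to the tray.

step_arm(
  motion=[
    [[1,20,-14,0,0,0,10],[1,45,-32,0,0,0,20],[1,75,-54,0,0,0,30],[1,105,-75,0,0,0,40],[1,125,-90,0,0,0,50],[1,134,-96,0,0,0,60],[1,134,-96,0,0,0,70],[1,134,-96,0,0,0,80],[1,134,-96,20,0,0,86],[1,134,-96,40,0,0,86],[1,134,-96,40,0,0,86]],
  ],
)

```text
clock: 17.77
position: [0.4552, 0.2355, 0.0911]
tool_rot: [-0.002, 0.683, 0.731, -0.002]
contact_force: [0.1, 0.3, -0.2]
width: 0.0193
```

```bash
python3 - <<'E'
from h import *
x,y=case(0,-.069)
rel((x,y,.014,3.9))
a=get_image('top');b=get_image('side');cv2.imwrite('pics/top6.png',a);cv2.imwrite('pics/side6.png',b)
cv2.imwrite('pics/v8.png',np.hstack([cv2.resize(a[170:250,170:290],(480,320)),cv2.resize(b[220:340,260:380],(320,320))]))
E
```

```text
t 17.77 pos [0.4552 0.2355 0.0911] psi 3.9 w 0.0193 F [ 0.1  0.3 -0.2] j [ 0.25  0.47  1.61 -0.    1.07  0.18]
[ 2.4  1.  77.1] [-0.3  0.1  0. ]
```

View pics/v8.png

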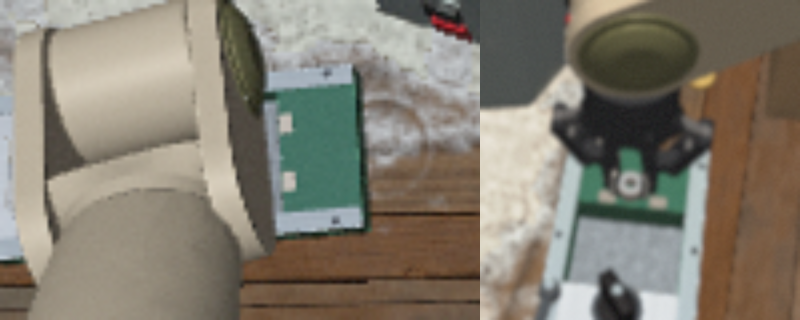

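The side crop shows the bush between the fingertips at (630,183). Lowering it into the tray.

step_arm(
  motion=[
    [[1,2,1,35,0,0,0],[1,2,1,65,0,0,0],[1,2,1,77,0,0,0],[1,2,1,77,0,0,0]],
  ],
)

```text
clock: 18.38
position: [0.4576, 0.238, 0.0165]
tool_rot: [-0.0, 0.683, 0.731, -0.0]
contact_force: [0.7, -0.9, -1.1]
width: 0.019
```

step_arm(
  motion=[
    [[1,0,0,2.5,0,0,0],[1,0,0,2.5,0,0,0],[0.4,0,0,2.5,0,0,0],[0.1,0,0,2.5,0,0,0],[0.1,0,0,2.5,0,0,0],[0.1,0,0,2.5,0,0,0],[0.1,0,0,-40,0,0,0],[-0.5,0,0,-90,0,0,0],[-1,0,0,-130,0,0,0],[-1,0,0,-130,0,0,0]],
  ],
)

```text
clock: 19.62
position: [0.4586, 0.2383, 0.149]
tool_rot: [0.002, 0.683, 0.731, 0.003]
contact_force: [0.4, -0.3, -0.3]
width: 0.0852
```

```bash
python3 - <<'E'
from h import *
rel((.415,.10,.15,3.9),(.4133,-.1665,.10,3.9))
b=get_image('side');cv2.imwrite('pics/side7.png',b)
cv2.imwrite('pics/v9.png',cv2.resize(b[170:340,220:400],(720,680//1))[:600])
E
```

```text
t 19.62 pos [0.4586 0.2383 0.149 ] psi 3.9 w 0.0852 F [ 0.4 -0.3 -0.3] j [0.25 0.4  1.53 0.   1.21 0.18]
[-135.   -52.9   -1.4] [ 0.3 -0.1  0. ]
[-400.9  -73.    48.1] [ 0.3 -0.1  0. ]
```

View pics/v9.png

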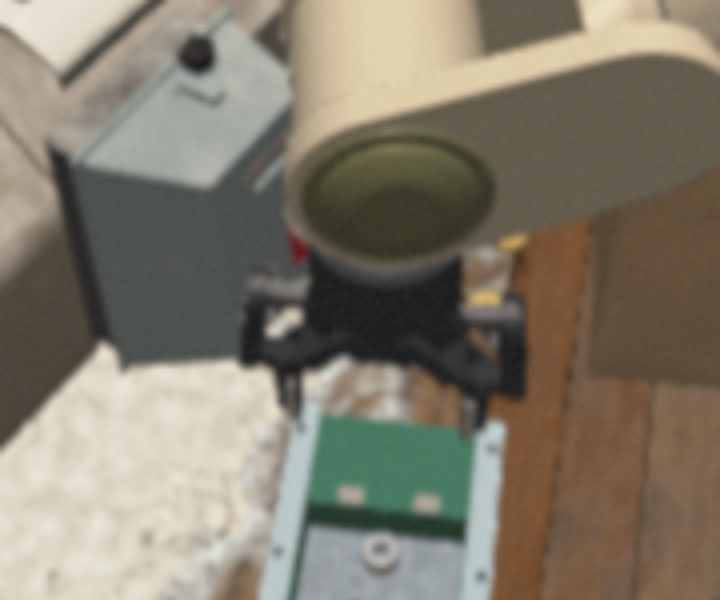

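The bush lies flat in the tray at (380,552). Next is the right-hand bush, crossing in front of the starter box.

step_arm(
  motion=[
    [[-1,-35,-25,0,0,0,0],[-1,-85,-48,0,0,0,0],[-1,-140,-60,0,0,0,0],[-1,-200,-65,0,0,0,0],[-1,-260,-70,0,0,0,0],[-1,-320,-73,10,0,0,0],[-1,-375,-73,30,0,0,0],[-1,-401,-73,48,0,0,0],[-1,-401,-73,48,0,0,0],[-1,-401,-73,48,0,0,0]],
  ],
)

```text
clock: 20.92
position: [0.4115, -0.1661, 0.098]
tool_rot: [-0.001, 0.682, 0.731, -0.0]
contact_force: [0.4, -0.9, -0.5]
width: 0.0855
```

```bash
python3 - <<'E'
from h import *
rel((.4133,-.1665,.004,3.9))
a=get_image('top');b=get_image('side');cv2.imwrite('pics/top8.png',a);cv2.imwrite('pics/side8.png',b)
cv2.imwrite('pics/v10.png',np.hstack([cv2.resize(a[170:250,280:400],(480,320)),cv2.resize(b[150:270,270:390],(320,320))]))
E
```

```text
t 20.93 pos [ 0.4115 -0.1661  0.098 ] psi 3.9 w 0.0855 F [ 0.4 -0.9 -0.5] j [-0.65  0.36  1.78  0.    1.   -0.72]
[-0.7  1.9 94. ] [-0.1 -0.1  0. ]
```

View pics/v10.png

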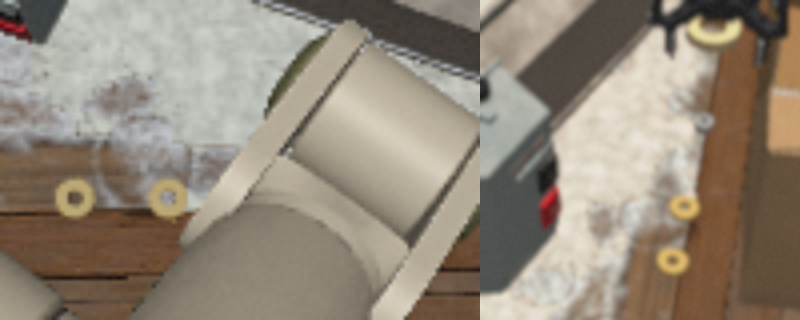

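The bush is still in place at (705,122) in the side crop.

step_arm(
  motion=[
    [[-1,-0.5,2,45,0,0,0],[-1,-0.5,2,85,0,0,0],[-1,-0.5,2,94,0,0,0],[-1,-0.5,2,94,0,0,0],[0.2,-0.5,2,94,0,0,0],[1,-0.5,2,94,0,0,0],[1,-0.5,2,94,0,0,0],[1,-0.5,2,94,0,0,0],[1,-0.5,2,94,0,0,0],[1,-0.5,2,94,0,0,0],[1,-0.5,2,0,0,0,0],[1,-0.5,2,-46,0,0,0],[1,-0.5,2,-46,0,0,0]],
  ],
)

```text
clock: 22.65
position: [0.4149, -0.1681, 0.1479]
tool_rot: [0.003, 0.683, 0.731, 0.0]
contact_force: [-1.1, -1.0, -1.6]
width: 0.0188
```

```bash
python3 - <<'E'
from h import *
x,y=case(0,-.027)
rel((.415,.10,.15,3.9),(x,y,.09,3.9))
b=get_image('side');cv2.imwrite('pics/side9.png',b)
cv2.imwrite('pics/v11.png',cv2.resize(b[150:270,270:390],(480,480)))
E
```

```text
t 22.65 pos [ 0.4149 -0.1681  0.1479] psi 3.9 w 0.0188 F [-1.1 -1.  -1.6] j [-0.65  0.29  1.71 -0.    1.14 -0.72]
[267.5  18.4  -3.2] [0.3 0.2 0. ]
[444.5  68.1  56.3] [0.3 0.2 0. ]
```

View pics/v11.png

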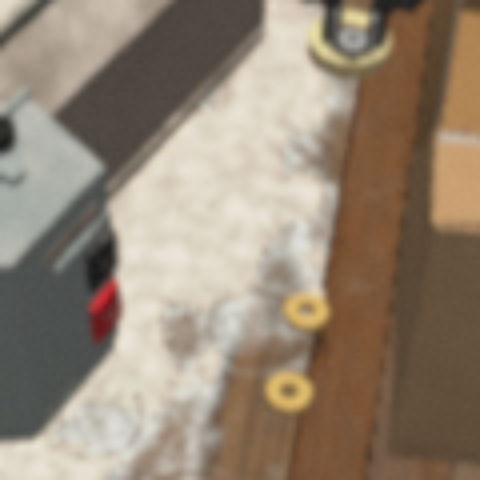

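The bush is held, showing at (352,38) in front of the tape roll. Carrying it to the tray.

step_arm(
  motion=[
    [[1,40,0,0,0,0,0],[1,100,3,0,0,0,0],[1,160,6,0,0,0,0],[1,220,12,0,0,0,0],[1,280,20,0,0,0,0],[1,340,40,0,0,0,0],[1,395,58,0,0,0,0],[1,441,68,0,0,0,0],[1,441,68,30,0,0,0],[1,441,68,56,0,0,0],[1,441,68,56,0,0,0]],
  ],
)

```text
clock: 24.08
position: [0.4505, 0.2768, 0.0863]
tool_rot: [-0.001, 0.683, 0.731, -0.002]
contact_force: [0.9, 0.2, 0.2]
width: 0.0185
```

```bash
python3 - <<'E'
from h import *
x,y=case(0,-.030)
rel((x,y,.014,3.9))
b=get_image('side');cv2.imwrite('pics/side10.png',b)
cv2.imwrite('pics/v12.png',cv2.resize(b[230:350,250:370],(480,480)))
E
```

```text
t 24.07 pos [0.4505 0.2768 0.0863] psi 3.9 w 0.0185 F [0.9 0.2 0.2] j [ 0.33  0.5   1.57 -0.    1.08  0.26]
[-0.1  2.9 72.2] [-0.3  0.1  0. ]
```

View pics/v12.png

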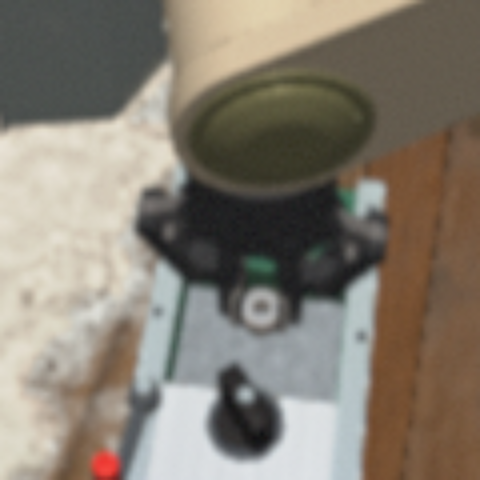

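step_arm(
  motion=[
    [[1,0,3,35,0,0,0],[1,0,3,60,0,0,0],[1,0,3,73,0,0,0],[1,0,3,73,0,0,0],[1,0,3,74,0,0,0],[0.4,0,3,74,0,0,0],[0.1,0,3,74,0,0,0],[0.1,0,3,74,0,0,0],[0.1,0,3,74,0,0,0],[0.1,0,3,30,0,0,0],[-0.5,0,3,-20,0,0,0],[-1,0,3,-64,0,0,0],[-1,-20,-20,-64,0,0,0],[-1,-20,-20,-64,0,0,0]],
  ],
)

```text
clock: 25.88
position: [0.4322, 0.2552, 0.1528]
tool_rot: [0.0, 0.683, 0.731, -0.0]
contact_force: [-0.1, 0.3, 0.6]
width: 0.0855
```

```bash
python3 - <<'E'
from h import *
rel((.421,.038,.10,93.9))
b=get_image('side');cv2.imwrite('pics/side11.png',b)
cv2.imwrite('pics/v13.png',cv2.resize(b[200:350,250:400],(600,600)))
E
```

```text
t 25.88 pos [0.4322 0.2552 0.1528] psi 3.9 w 0.0855 F [-0.1  0.3  0.6] j [ 0.3   0.37  1.56 -0.    1.21  0.23]
[-215.9  -25.8   52.8] [ -0.  -0. -90.]
```

View pics/v13.png

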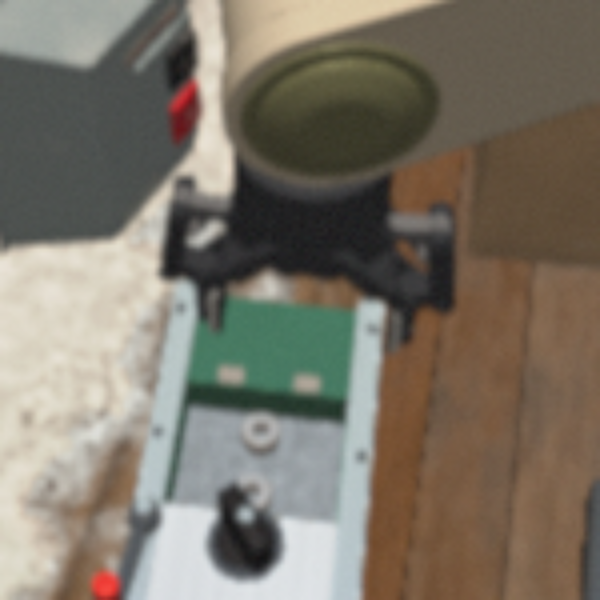

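Both bushes lie in the tray, at (260,432) and (255,490). Ring A is next, with the jaws partly open.

step_arm(
  motion=[
    [[-0.2,-20,-10,0,0,0,-10],[-0.2,-50,-20,0,0,0,-20],[-0.2,-80,-26,0,0,0,-30],[-0.2,-110,-26,0,0,0,-40],[-0.2,-140,-26,0,0,0,-50],[-0.2,-170,-26,10,0,0,-60],[-0.2,-200,-26,30,0,0,-70],[-0.2,-216,-26,53,0,0,-80],[-0.2,-216,-26,53,0,0,-90],[-0.2,-216,-26,53,0,0,-90],[-0.2,-216,-26,53,0,0,-90]],
  ],
)

```text
clock: 27.3
position: [0.4223, 0.0388, 0.0993]
tool_rot: [0.0, -0.033, 0.999, -0.0]
contact_force: [-0.3, 0.4, -0.1]
width: 0.0519
```

```bash
python3 - <<'E'
from h import *
rel((.421,.038,.001,93.9))
a=get_image('top');b=get_image('side');cv2.imwrite('pics/top12.png',a);cv2.imwrite('pics/side12.png',b)
cv2.imwrite('pics/v14.png',np.hstack([cv2.resize(a[170:250,250:370],(480,320)),cv2.resize(b[170:290,280:400],(320,320))]))
E
```

```text
t 27.3 pos [0.4223 0.0388 0.0993] psi 93.7 w 0.0519 F [-0.3  0.4 -0.1] j [-0.19  0.33  1.83  0.    0.98 -1.83]
[ 1.4 -0.7 98.3] [-0.   0.  -0.2]
```

View pics/v14.png

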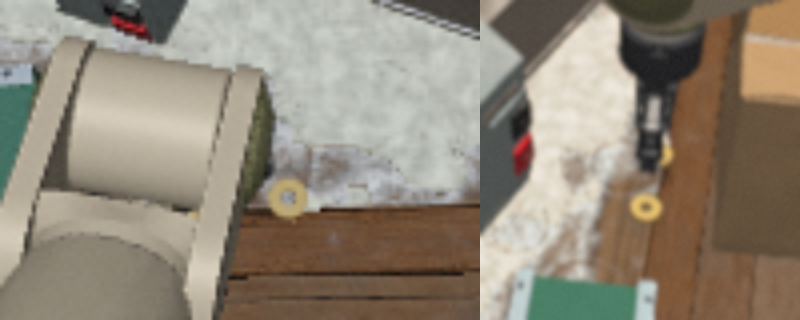

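Ring A is in place at (647,207) in the side crop, and ring B sits clear of the fingers.

step_arm(
  motion=[
    [[-0.2,1.5,-0.5,45,0,0,0],[-0.2,1.5,-0.5,85,0,0,0],[-0.2,1.5,-0.5,98,0,0,0],[-0.2,1.5,-0.5,98,0,0,0],[0.3,1.5,-0.5,98,0,0,0],[1,1.5,-0.5,98,0,0,0],[1,1.5,-0.5,98,0,0,0],[1,1.5,-0.5,98,0,0,0],[1,1.5,-0.5,98,0,0,0],[1,1.5,-0.5,60,0,0,0],[1,1.5,-0.5,0,0,0,0],[1,1.5,-0.5,-50,0,0,0],[1,1.5,-0.5,-50,0,0,0]],
  ],
)

```text
clock: 29.02
position: [0.422, 0.0378, 0.1531]
tool_rot: [0.004, -0.034, 0.999, -0.001]
contact_force: [0.2, -0.7, -1.2]
width: 0.0281
```

```bash
python3 - <<'E'
from h import *
x,y=case(.031,-.050)
rel((x,y,.15,93.9),(x,y,.09,93.9),(x,y,.011,93.9))
b=get_image('side');cv2.imwrite('pics/side13.png',b)
cv2.imwrite('pics/v15.png',cv2.resize(b[170:290,280:400],(480,480)))
E
```

```text
t 29.02 pos [0.422  0.0378 0.1531] psi 93.9 w 0.0281 F [ 0.2 -0.7 -1.2] j [-0.19  0.24  1.76  0.    1.13 -1.83]
[-78.2 216.3   3.3] [-0.1  0.5 -0. ]
[-77.7 216.4  63.3] [-0.1  0.5 -0. ]
[-77.  216.6 142.3] [-0.1  0.5 -0. ]
```

View pics/v15.png

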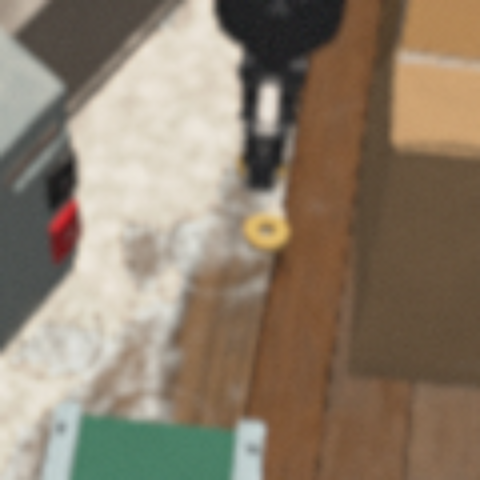

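Ring A is held, with brass showing either side of the finger at (240,170) and (285,170). Ring B hasn't moved, at (267,231).

step_arm(
  motion=[
    [[1,0,40,0,0,0,0],[1,0,95,0,0,0,0],[1,-15,145,0,0,0,0],[1,-45,190,0,0,0,0],[1,-78,216,3,0,0,0],[1,-78,216,30,0,0,0],[1,-78,216,63,0,0,0],[1,-78,216,63,0,0,0]],
  ],
)

```text
clock: 30.08
position: [0.4817, 0.2583, 0.0835]
tool_rot: [-0.003, -0.034, 0.999, -0.001]
contact_force: [0.7, -0.2, -0.1]
width: 0.0283
```

```bash
python3 - <<'E'
from h import *
x,y=case(.031,-.050)
rel((x,y,.011,93.9))
b=get_image('side');cv2.imwrite('pics/side14.png',b)
cv2.imwrite('pics/v16.png',cv2.resize(b[230:350,250:370],(480,480)))
E
```

```text
t 30.07 pos [0.4817 0.2583 0.0835] psi 93.9 w 0.0283 F [ 0.7 -0.2 -0.1] j [ 0.28  0.53  1.52  0.    1.1  -1.36]
[-4.1  0.5 72.4] [-0.1 -0.4 -0. ]
```

View pics/v16.png

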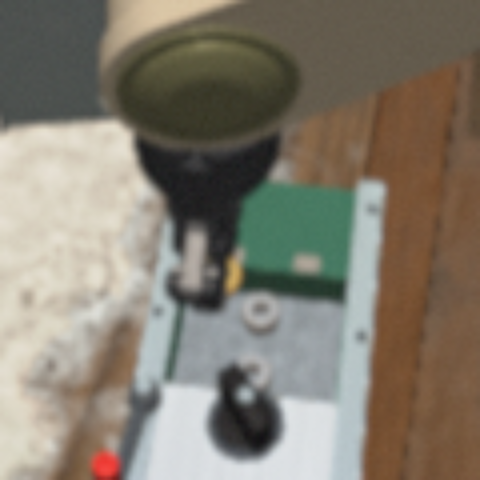

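step_arm(
  motion=[
    [[1,-3,0.5,35,0,0,0],[1,-3,0.5,60,0,0,0],[1,-3,0.5,71,0,0,0],[1,-3,0.5,71,0,0,0]],
  ],
)

```text
clock: 30.62
position: [0.4868, 0.2595, 0.0158]
tool_rot: [0.0, -0.034, 0.999, 0.0]
contact_force: [0.5, 0.2, -0.0]
width: 0.0281
```

step_arm(
  motion=[
    [[1,0.5,0,4,0,0,0],[1,0.5,0,4,0,0,0],[1,0.5,0,4,0,0,0],[0.2,0.5,0,4,0,0,0],[0.1,0.5,0,4,0,0,0],[0.1,0.5,0,4,0,0,0],[0.1,0.5,0,4,0,0,0],[0.1,0.5,0,-40,0,0,0],[0,0.5,0,-90,0,0,0],[-0.2,0.5,0,-135,0,0,0],[-0.2,30,-20,-135,0,0,0],[-0.2,60,-60,-135,0,0,0],[-0.2,60,-60,-135,0,0,0]],
  ],
)

```text
clock: 32.25
position: [0.429, 0.194, 0.1505]
tool_rot: [-0.001, -0.033, 0.999, -0.0]
contact_force: [0.5, 0.4, 0.2]
width: 0.0514
```

```bash
python3 - <<'E'
from h import *
rel((.4186,-.0368,.10,93.9))
a=get_image('top');b=get_image('side');cv2.imwrite('pics/top15.png',a);cv2.imwrite('pics/side15.png',b)
cv2.imwrite('pics/v17.png',np.hstack([cv2.resize(a[170:250,250:370],(480,320)),cv2.resize(b[210:360,240:390],(320,320))]))
E
```

```text
t 32.25 pos [0.429  0.194  0.1505] psi 93.8 w 0.0514 F [0.5 0.4 0.2] j [ 0.17  0.33  1.64 -0.    1.17 -1.46]
[  25.6 -229.6   50.6] [-0.  -0.1 -0.1]
```

View pics/v17.png

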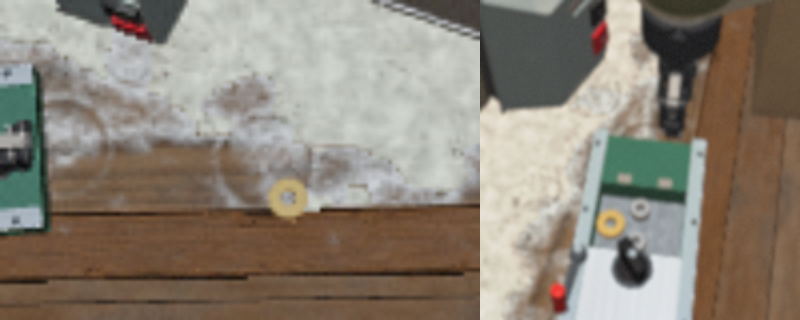

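The tray now holds ring A and both bushes. Ring B lies at (287,198) in the top crop, which is full-image (321.7,219.5) and so unmoved.

step_arm(
  motion=[
    [[-0.2,15,-40,0,0,0,0],[-0.2,25,-95,0,0,0,0],[-0.2,25.5,-150,10,0,0,0],[-0.2,25.5,-200,30,0,0,0],[-0.2,25.5,-229.5,50,0,0,0],[-0.2,25.5,-229.5,50,0,0,0],[-0.2,25.5,-229.5,50,0,0,0]],
  ],
)

```text
clock: 33.22
position: [0.4215, -0.0346, 0.1005]
tool_rot: [0.0, -0.034, 0.999, 0.0]
contact_force: [-0.0, 0.9, 0.8]
width: 0.0512
```

```bash
python3 - <<'E'
from h import *
rel((.4186,-.0368,.001,93.9))
b=get_image('side');cv2.imwrite('pics/side16.png',b)
cv2.imwrite('pics/v18.png',cv2.resize(b[170:290,280:400],(480,480)))
E
```

```text
t 33.23 pos [ 0.4215 -0.0346  0.1005] psi 93.9 w 0.0512 F [-0.   0.9  0.8] j [-0.36  0.33  1.84  0.    0.98 -2.  ]
[ 3.  -2.  99.5] [0. 0. 0.]
```

View pics/v18.png

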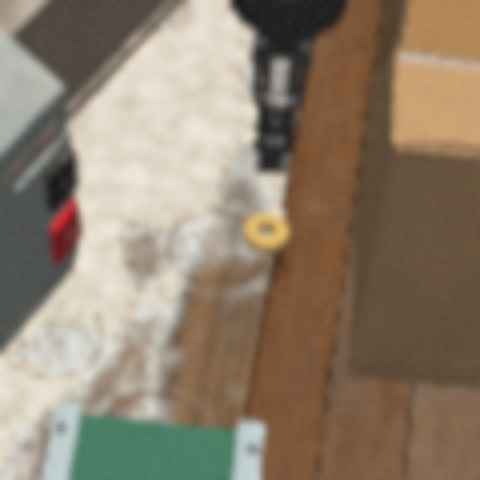

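Ring B is in place at (267,231).

step_arm(
  motion=[
    [[-0.2,2.5,-1.5,45,0,0,0],[-0.2,2.5,-1.5,85,0,0,0],[-0.2,2.5,-1.5,99,0,0,0],[-0.2,2.5,-1.5,99,0,0,0],[0.3,2.5,-1.5,99,0,0,0],[1,2.5,-1.5,99,0,0,0],[1,2.5,-1.5,99,0,0,0],[1,2.5,-1.5,99,0,0,0],[1,2.5,-1.5,99,0,0,0],[1,2.5,-1.5,60,0,0,0],[1,2.5,-1.5,0,0,0,0],[1,2.5,-1.5,-50,0,0,0],[1,2.5,-1.5,-50,0,0,0]],
  ],
)

```text
clock: 34.9
position: [0.42, -0.0371, 0.1542]
tool_rot: [0.004, -0.034, 0.999, -0.002]
contact_force: [-0.8, 0.0, -0.9]
width: 0.0275
```

```bash
python3 - <<'E'
from h import *
x,y=case(-.031,-.050)
rel((x,y,.15,93.9),(x,y,.09,93.9))
b=get_image('side');cv2.imwrite('pics/side17.png',b)
cv2.imwrite('pics/v19.png',cv2.resize(b[140:290,250:400],(480,480)))
E
```

```text
t 34.9 pos [ 0.42   -0.0371  0.1542] psi 93.9 w 0.0275 F [-0.8  0.  -0.9] j [-0.37  0.24  1.76 -0.    1.13 -2.01]
[-23.4 290.9   3.3] [-0.2  0.5  0. ]
[-22.9 291.2  63.2] [-0.2  0.5  0. ]
```

View pics/v19.png

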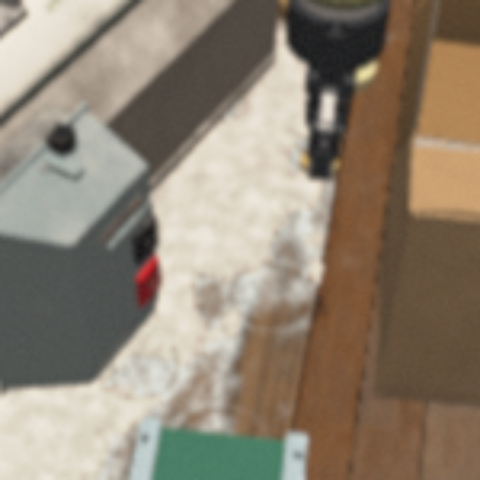

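Ring B is held, with brass on both sides of the finger at (305,160) and (335,160).

step_arm(
  motion=[
    [[1,0,40,0,0,0,0],[1,0,95,0,0,0,0],[1,0,150,0,0,0,0],[1,-5,205,0,0,0,0],[1,-15,255,0,0,0,0],[1,-23,291,3,0,0,0],[1,-23,291,30,0,0,0],[1,-23,291,63,0,0,0],[1,-23,291,63,0,0,0],[1,-23,291,63,0,0,0]],
  ],
)

```text
clock: 36.2
position: [0.4219, 0.2551, 0.0878]
tool_rot: [0.0, -0.034, 0.999, 0.0]
contact_force: [-0.1, -0.8, -0.6]
width: 0.0279
```

```bash
python3 - <<'E'
from h import *
x,y=case(-.031,-.050)
rel((x,y,.011,93.9))
b=get_image('side');cv2.imwrite('pics/side18.png',b)
cv2.imwrite('pics/v20.png',cv2.resize(b[230:350,250:370],(480,480)))
E
```

```text
t 36.2 pos [0.4219 0.2551 0.0878] psi 93.9 w 0.0279 F [-0.1 -0.8 -0.6] j [ 0.3   0.45  1.67  0.    1.03 -1.34]
[-1.5 -0.5 76.8] [ 0.  0. -0.]
```

View pics/v20.png

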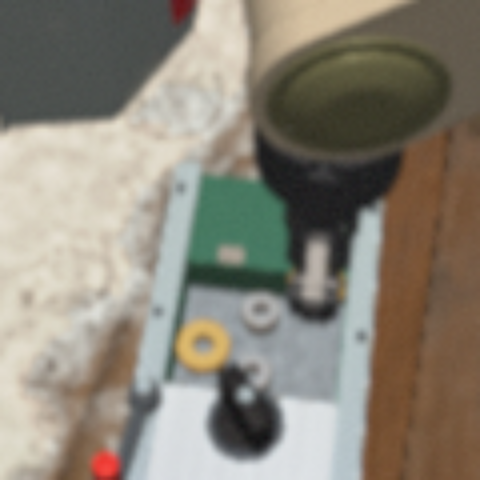

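step_arm(
  motion=[
    [[1,-1.5,-0.5,35,0,0,0],[1,-1.5,-0.5,62,0,0,0],[1,-1.5,-0.5,76,0,0,0],[1,-1.5,-0.5,76,0,0,0],[1,-1.5,-0.5,76,0,0,0],[0.2,-1.5,-0.5,76,0,0,0],[0.1,-1.5,-0.5,76,0,0,0],[0.1,-1.5,-0.5,76,0,0,0],[0.1,-1.5,-0.5,76,0,0,0],[0.1,-1.5,-0.5,30,0,0,0],[0,-1.5,-0.5,-20,0,0,0],[-0.5,-1.5,-0.5,-65,0,0,0],[-1,0,-60,-65,0,0,0],[-1,0,-110,-65,0,0,0],[-1,0,-110,-65,0,0,0]],
  ],
)

```text
clock: 38.12
position: [0.4294, 0.143, 0.1525]
tool_rot: [0.0, -0.032, 0.999, -0.0]
contact_force: [-0.3, 0.5, 0.2]
width: 0.0852
```

```bash
python3 - <<'E'
from h import *
s=sense()
rel((.4512,.320,.14,40.9),(.4512,.320,.055,40.9))
a=get_image('top');b=get_image('side');cv2.imwrite('pics/top19.png',a);cv2.imwrite('pics/side19.png',b)
cv2.imwrite('pics/v21.png',np.hstack([cv2.resize(a[170:250,150:270],(480,320)),cv2.resize(b[270:390,250:370],(320,320))]))
cv2.imwrite('pics/v22.png',np.vstack([a[110:250,:],b[100:400,:]])[:,:640])
E
```

```text
t 38.12 pos [0.4294 0.143  0.1525] psi 93.7 w 0.0852 F [-0.3  0.5  0.2] j [ 0.06  0.29  1.68 -0.    1.16 -1.58]
[-33.1 175.2  12.4] [-0.   0.  52.8]
[-33.1 175.3  97.4] [-0.   0.  52.8]
```

View pics/v21.png

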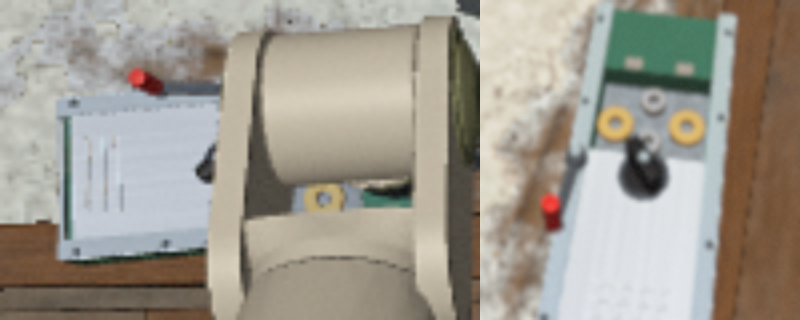

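View pics/v22.png

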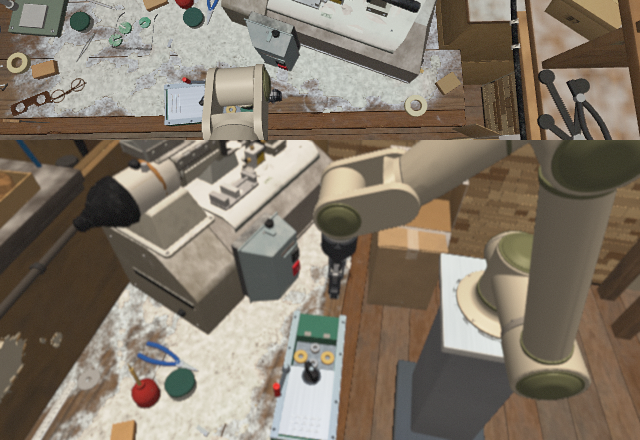

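All four pieces lie flat in the tray: rings at (615,123) and (686,127), bushes at (653,98) and (650,140) in the side crop. Now I'll grip the catch and slide the cover home.

step_arm(
  motion=[
    [[-1,-6,45,0,0,0,10],[-1,-15,95,0,0,0,20],[-1,-25,140,5,0,0,30],[-1,-33,175,12,0,0,40],[-1,-33,175,12,0,0,51],[-1,-33,175,12,0,0,51],[-1,-33,175,12,0,0,51]],
  ],
)

```text
clock: 39.1
position: [0.4498, 0.3225, 0.1403]
tool_rot: [-0.0, 0.398, 0.918, 0.0]
contact_force: [-0.0, 0.7, 0.0]
width: 0.0852
```

```bash
python3 - <<'E'
from h import *
rel((.4512,.320,.056,42.3))
b=get_image('side');cv2.imwrite('pics/side20.png',b)
cv2.imwrite('pics/v23.png',cv2.resize(b[230:350,250:370],(480,480)))
E
```

```text
t 39.1 pos [0.4498 0.3225 0.1403] psi 43.1 w 0.0852 F [-0.   0.7  0. ] j [ 0.41  0.47  1.43  0.    1.24 -0.34]
[-2.8 -0.7 84.3] [-0.  -0.   0.8]
```

View pics/v23.png

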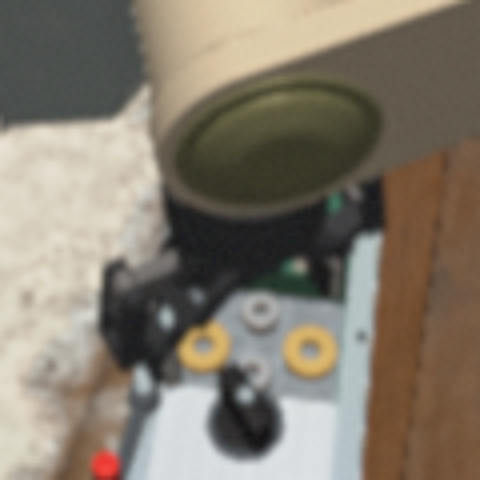

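step_arm(
  motion=[
    [[-0.2,-3,-0.5,20,0,0,0],[-0.2,-3,-0.5,30,0,0,0],[-0.2,-3,-0.5,60,0,0,0],[-0.2,-3,-0.5,84,0,0,-0.5],[-0.2,-3,-0.5,84,0,0,0],[0.4,-3,-0.5,84,0,0,0],[1,-3,-0.5,84,0,0,0],[1,-3,-0.5,84,0,0,0],[1,-3,-0.5,84,0,0,0]],
  ],
)

```text
clock: 40.28
position: [0.4519, 0.3194, 0.0576]
tool_rot: [0.0, 0.4, 0.917, 0.0]
contact_force: [-2.2, -3.4, 6.2]
width: 0.0128
```

```bash
python3 - <<'E'
from h import *
s=sense();p=s['position']
rel(*[(p[0]+.0675*k/1000,p[1]-.9977*k/1000,p[2],psi(s)) for k in(30,60,90,120,140,142)])
E
```

```text
t 40.27 pos [0.4519 0.3194 0.0576] psi 42.9 w 0.0128 F [-2.2 -3.4  6.2] j [ 0.4   0.57  1.53 -0.    1.04 -0.35]
[-23.3 -18.9   0. ] [ 0.  0. -0.]
[-46.6 -37.8   0. ] [ 0.  0. -0.]
[-69.9 -56.6   0. ] [ 0.  0. -0.]
[-93.3 -75.5   0. ] [ 0.  0. -0.]
[-108.8  -88.1    0. ] [ 0.  0. -0.]
[-110.4  -89.4    0. ] [ 0.  0. -0.]
```

step_arm(
  motion=[
    [[1,-8,-6.5,0,0,0,0],[1,-20,-16,0,0,0,0],[1,-32,-26,0,0,0,0],[1,-44,-35.5,0,0,0,0],[1,-56,-45.5,0,0,0,0],[1,-68,-55,0,0,0,0],[1,-80,-65,0,0,0,0],[1,-92,-74.5,0,0,0,0],[1,-101,-82,0,0,0,0],[1,-107,-86.5,0,0,0,0],[1,-110,-89,0,0,0,0],[1,-110,-89,0,0,0,0]],
  ],
)

```text
clock: 41.78
position: [0.4618, 0.1795, 0.0576]
tool_rot: [0.0, 0.4, 0.916, 0.002]
contact_force: [-2.1, 6.5, 5.9]
width: 0.013
```

step_arm(
  motion=[
    [[1,-1.5,-1.5,0,0,0,0],[1,-1.5,-1.5,0,0,0,0],[1,-1.5,-1.5,0,0,0,0]],
  ],
)

```text
clock: 42.15
position: [0.4618, 0.1792, 0.0576]
tool_rot: [-0.0, 0.4, 0.916, 0.003]
contact_force: [-1.7, 18.6, 4.5]
width: 0.0126
```

The cover is home on its stop: 140 mm travelled, 18.6 N on the last push. Releasing it and looking at the clamp post.

step_arm(
  motion=[
    [[1,1.5,1.5,0,0,0,0],[0.4,1.5,1.5,0,0,0,0],[0,1.5,1.5,0,0,0,0],[-0.2,1.5,1.5,0,0,0,0],[-0.2,1.5,1.5,-30,0,0,0],[-1,1.5,1.5,-85,0,0,0],[-1,1.5,1.5,-85,0,0,0]],
  ],
)

```text
clock: 43.02
position: [0.4633, 0.1786, 0.1447]
tool_rot: [0.003, 0.4, 0.917, 0.002]
contact_force: [-0.1, 0.8, -0.3]
width: 0.0843
```

```bash
python3 - <<'E'
from h import *
rel()
a=get_image('top');b=get_image('side');cv2.imwrite('pics/top21.png',a);cv2.imwrite('pics/side21.png',b)
c={}
for n,im in(('top',a),('side',b)):
    hsv=cv2.cvtColor(im,cv2.COLOR_BGR2HSV);H,S,V=[hsv[...,i].astype(int) for i in range(3)]
    red=((H<8)|(H>172))&(S>150)&(V>100)
    for q,st in blobs(im,red,4):
        p=onz(n,*q,.085)
        if .4<p[0]<.58 and .25<p[1]<.5: print(n,q,st,p.round(4));c[n]=q
if len(c)==2: print(tri(c['side'],c['top']))
cv2.imwrite('pics/v24.png',np.hstack([cv2.resize(a[170:250,150:270],(480,320)),cv2.resize(b[250:370,250:370],(320,320))]))
E
```

```text
t 43.02 pos [0.4633 0.1786 0.1447] psi 42.9 w 0.0843 F [-0.1  0.8 -0.3] j [ 0.13  0.37  1.59 -0.    1.17 -0.62]
top [184.14 188.93] [182, 187, 5, 5, 14] [0.5125 0.3839 0.085 ]
side [276.   348.37] [273, 343, 7, 13, 65] [0.5097 0.3811 0.085 ]
(array([0.51036792, 0.38246611, 0.08876826]), np.float64(0.0026835409526982084))
```

View pics/v24.png

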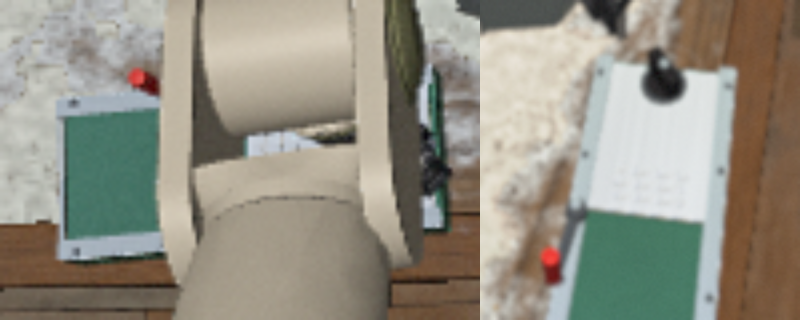

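The cover is closed, and the post stands at about (.5105,.382). I'll move to grip it.

```bash
python3 - <<'E'
from h import *
rel((.5108,.3815,.145,-2),(.5108,.3815,.064,-2))
E
```

```text
t 43.12 pos [0.4614 0.1783 0.1413] psi 42.9 w 0.0854 F [-0.3  0.5 -0.7] j [ 0.13  0.38  1.59 -0.    1.17 -0.62]
[115.2 174.5  -3.7] [ 0.   0.  44.9]
[115.3 174.4  77.3] [ 0.   0.  44.9]
```

step_arm(
  motion=[
    [[-0.4,28,42,-3,0,0,9],[-0.4,56,84,-3,0,0,18],[-0.4,84,126,-3,0,0,27],[-0.4,105,158,-3,0,0,36],[-0.4,115,174.5,-3,0,0,45],[-0.4,115,174.5,-3,0,0,45],[-0.4,115,174.5,-3,0,0,45]],
  ],
)

```text
clock: 44.0
position: [0.5107, 0.3806, 0.1433]
tool_rot: [-0.0, 0.719, 0.695, -0.001]
contact_force: [-0.1, -0.3, -0.3]
width: 0.0599
```

```bash
python3 - <<'E'
from h import *
rel((.5108,.3815,.064,-2))
b=get_image('side');cv2.imwrite('pics/side22.png',b)
cv2.imwrite('pics/v25.png',cv2.resize(b[270:390,220:340],(480,480)))
E
```

```text
t 44.0 pos [0.5107 0.3806 0.1433] psi -2.0 w 0.0599 F [-0.1 -0.3 -0.3] j [ 0.46  0.6   1.17 -0.    1.37  0.49]
[ 1.   0.2 79.3] [-0.1  0.1  0. ]
```

View pics/v25.png

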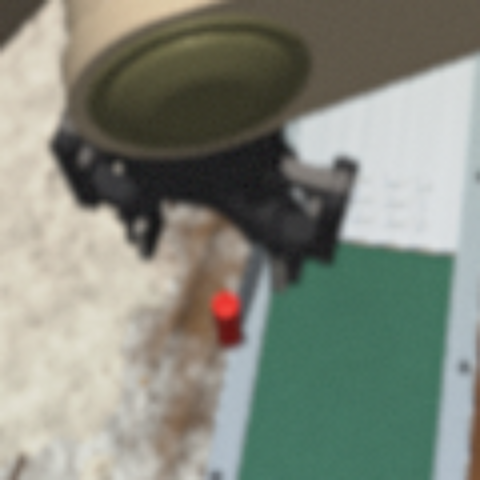

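step_arm(
  motion=[
    [[-0.4,1,0,40,0,0,0],[-0.4,1,0,78,0,0,0],[-0.4,1,0,79,0,0,0],[0.3,1,0,79,0,0,0],[1,1,0,79,0,0,0],[1,1,0,79,0,0,0],[1,1,0,79,0,0,0],[1,1,0,79,0,0,0]],
  ],
)

```text
clock: 45.05
position: [0.5116, 0.3828, 0.0669]
tool_rot: [0.0, 0.72, 0.694, 0.001]
contact_force: [-0.8, -0.3, 7.0]
width: 0.0122
```

```bash
python3 - <<'E'
from h import *
s=sense();p=s['position'];H=np.array([.5083,.3215])
v=p[:2]-H;b0=np.degrees(np.arctan2(v[1],v[0]));r=np.linalg.norm(v);print(b0,r)
rel(*[(H[0]+r*np.cos(np.radians(b0+a)),H[1]+r*np.sin(np.radians(b0+a)),p[2],psi(s)+a) for a in range(10,101,10)])
E
```

```text
86.88320853690419 0.06134508575875465
t 45.05 pos [0.5116 0.3828 0.0669] psi -2.1 w 0.0122 F [-0.8 -0.3  7. ] j [ 0.46  0.68  1.26 -0.    1.2   0.49]
[ -0.7 -10.7  -0. ] [  0.1  -0.1 -10. ]
[ -3.3 -21.   -0.1] [  0.1  -0.  -20. ]
[ -7.7 -30.8  -0.1] [  0.1  -0.  -30. ]
[-13.6 -39.7  -0.1] [  0.1  -0.  -40. ]
[-21.1 -47.4  -0.1] [  0.1  -0.  -50. ]
[-29.7 -53.7  -0.2] [  0.1   0.  -60. ]
[-39.3 -58.4  -0.2] [  0.1   0.  -70. ]
[-49.6 -61.3  -0.2] [  0.1   0.  -80. ]
[-60.2 -62.4  -0.2] [  0.1   0.1 -90. ]
[-70.9 -61.7  -0.2] [   0.1    0.1 -100. ]
```

step_arm(
  motion=[
    [[1,0,-5,0,0,0,-5],[1,-0.7,-10.5,0,0,0,-10],[1,-2,-15.5,0,0,0,-15],[1,-3.5,-20.5,0,0,0,-20],[1,-5.5,-25.5,0,0,0,-25],[1,-8,-30,0,0,0,-30],[1,-10.5,-34.5,0,0,0,-35],[1,-14,-39,0,0,0,-40],[1,-17.5,-43,0,0,0,-45],[1,-21.5,-46.5,0,0,0,-50],[1,-21.5,-46.5,0,0,0,-50]],
  ],
)

```text
clock: 46.42
position: [0.4626, 0.3639, 0.0669]
tool_rot: [-0.001, 0.359, 0.934, 0.001]
contact_force: [-8.6, 6.5, 8.9]
width: 0.0123
```

```bash
python3 - <<'E'
from h import *
s=sense();p=s['position'];H=np.array([.5083,.3215])
v=p[:2]-H;b0=np.degrees(np.arctan2(v[1],v[0]));r=np.linalg.norm(v);print(b0,r)
r=.06
rel(*[(H[0]+r*np.cos(np.radians(b0+a)),H[1]+r*np.sin(np.radians(b0+a)),p[2],psi(s)+a) for a in(0,10,20,30,40,44,48,52)])
E
```

```text
137.14776102335136 0.062399051666702315
t 46.42 pos [0.4626 0.3639 0.0669] psi 48.0 w 0.0123 F [-8.6  6.5  8.9] j [ 0.46  0.61  1.42  0.    1.12 -0.37]
[-2.4 -0.  -0. ] [ 0.1 -0.1  0. ]
[ -3.2 -10.5  -0. ] [  0.1  -0.1 -10. ]
[ -5.7 -20.6  -0. ] [  0.1  -0.1 -20. ]
[-10.  -30.1  -0.1] [  0.1  -0.1 -30. ]
[-15.9 -38.8  -0.1] [  0.1  -0.1 -40. ]
[-18.6 -42.   -0.1] [  0.1  -0.1 -44. ]
[-21.6 -44.9  -0.1] [  0.1  -0.1 -48. ]
[-24.8 -47.6  -0.1] [  0.1  -0.1 -52. ]
```

```bash
python3 - <<'E'
from h import *
s=sense();p=s['position'];H=np.array([.5065,.3230])
v=p[:2]-H;b0=np.degrees(np.arctan2(v[1],v[0]));r=np.linalg.norm(v);print(b0,r)
rel(*[(H[0]+r*np.cos(np.radians(b0+a)),H[1]+r*np.sin(np.radians(b0+a)),p[2],psi(s)+a) for a in(10,20,30,40,45,47,49)])
E
```

```text
137.02895846320686 0.06005941763278909
t 46.42 pos [0.4626 0.3639 0.0669] psi 48.0 w 0.0123 F [-8.6  6.5  8.9] j [ 0.46  0.61  1.42  0.    1.12 -0.37]
[ -0.7 -10.4  -0. ] [  0.1  -0.1 -10. ]
[ -3.3 -20.6  -0. ] [  0.1  -0.1 -20. ]
[ -7.5 -30.2  -0.1] [  0.1  -0.1 -30. ]
[-13.4 -38.8  -0.1] [  0.1  -0.1 -40. ]
[-16.9 -42.8  -0.1] [  0.1  -0.1 -45. ]
[-18.4 -44.2  -0.1] [  0.1  -0.1 -47. ]
[-19.9 -45.7  -0.1] [  0.1  -0.1 -49. ]
```

step_arm(
  motion=[
    [[1,1,-5,0,0,0,-5],[1,0.5,-10.5,0,0,0,-10],[1,-0.5,-15.5,0,0,0,-15],[1,-2,-20.5,0,0,0,-20],[1,-4,-25.5,0,0,0,-25],[1,-6.5,-30,0,0,0,-30],[1,-9,-35,0,0,0,-35],[1,-12.5,-39,0,0,0,-40],[1,-16,-43,0,0,0,-45],[1,-17.5,-44,0,0,0,-47],[1,-17.5,-44,0,0,0,-47]],
  ],
)

```text
clock: 47.8
position: [0.4447, 0.3179, 0.0668]
tool_rot: [-0.002, -0.043, 0.999, -0.0]
contact_force: [-15.6, -4.0, 18.5]
width: 0.0125
```

```bash
python3 - <<'E'
from h import *
s=sense();p=s['position'];H=np.array([.5065,.3230])
v=p[:2]-H;print(np.degrees(np.arctan2(v[1],v[0]))%360,np.linalg.norm(v),s['wrist_torque']);rel()
E
```

```text
184.73746181068748 0.062007158677428315 [-0.55396148  2.21570881 -0.2127422 ]
t 47.8 pos [0.4447 0.3179 0.0668] psi 94.9 w 0.0125 F [-15.6  -4.   18.5] j [ 0.4   0.55  1.54  0.    1.06 -1.25]
```

step_arm(
  motion=[
    [[1,-1.5,-1.5,0,0,0,0],[1,-2,-3,0,0,0,0],[1,-2,-3,0,0,0,0],[1,-2,-3,0,0,0,0]],
  ],
)

```text
clock: 48.3
position: [0.4449, 0.3158, 0.0667]
tool_rot: [-0.004, -0.043, 0.999, -0.0]
contact_force: [-23.7, -0.4, 22.7]
width: 0.0121
```

step_arm(
  motion=[
    [[1,3,0,0,0,0,0],[0.5,4,0,0,0,0,0],[0.3,4,0,0,0,0,0],[-0.2,4,0,0,0,0,0],[-0.4,4,0,-40,0,0,0],[-0.4,4,0,-80,0,0,0],[-0.4,4,-60,-80,0,0,0],[-0.4,4,-120,-80,0,0,0],[-0.4,30,-180,-80,0,0,0],[-0.4,30,-180,-80,0,0,0]],
  ],
)

```text
clock: 49.55
position: [0.4344, 0.1308, 0.1453]
tool_rot: [-0.0, -0.04, 0.999, -0.0]
contact_force: [0.2, -0.0, 0.9]
width: 0.0597
```

```bash
cat > m2.py <<'E'
from h import *
import sys
k=sys.argv[1]
rel()
a=get_image('top');b=get_image('side');cv2.imwrite(f'pics/top{k}.png',a);cv2.imwrite(f'pics/side{k}.png',b)
c={}
for n,im in(('top',a),('side',b)):
    hsv=cv2.cvtColor(im,cv2.COLOR_BGR2HSV);H,S,V=[hsv[...,i].astype(int) for i in range(3)]
    red=((H<8)|(H>172))&(S>150)&(V>100)
    for q,st in blobs(im,red,4):
        p=onz(n,*q,.085)
        if .4<p[0]<.53 and .25<p[1]<.5: print(n,q,st,p.round(4));c[n]=q
if len(c)==2: print(tri(c['side'],c['top']))
cv2.imwrite(f'pics/w{k}.png',np.hstack([cv2.resize(a[170:250,150:270],(480,320),interpolation=2),cv2.resize(b[250:370,250:370],(320,320),interpolation=2)]))
E
python3 m2.py 30
```

```text
t 49.55 pos [0.4344 0.1308 0.1453] psi 94.6 w 0.0597 F [ 0.2 -0.   0.9] j [ 0.03  0.31  1.69 -0.    1.14 -1.62]
top [204.33 209.07] [202, 207, 5, 5, 15] [0.4486 0.3193 0.085 ]
side [312.52 326.8 ] [311, 321, 4, 13, 44] [0.4456 0.3201 0.085 ]
(array([0.44718033, 0.31956056, 0.08426958]), np.float64(0.002936771829134425))
```

View pics/w30.png

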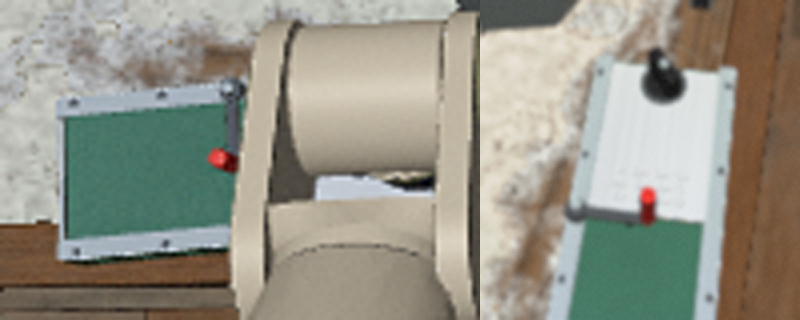

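The post is back where it started: (204.3,209.1) in the top image and (312.5,326.8) in the side image, and the arm lies right across behind the cover. A gentle push with shut fingers from the +y side will make sure it is on its stop.

```bash
python3 - <<'E'
from h import *
rel((.448,.372,.145,93.9),(.448,.372,.072,93.9),(.448,.345,.072,93.9))
E
```

```text
t 49.65 pos [0.4354 0.1332 0.1455] psi 94.8 w 0.0598 F [-0.1  0.6 -0.3] j [ 0.04  0.31  1.69  0.    1.14 -1.62]
[-32.5 236.9   0.6] [0.  0.  0.9]
[-32.5 236.9  73.6] [0.  0.  0.9]
[-30.2 210.   73.6] [0.  0.  0.9]
```

step_arm(
  motion=[
    [[1,-8,55,0,0,0,0],[1,-16,115,0,0,0,0],[1,-24,175,0,0,0,1],[1,-32,230,0,0,0,1],[1,-32.5,237,0,0,0,1],[1,-32.5,237,40,0,0,1],[1,-32.5,237,73,0,0,1],[1,-32.5,237,73,0,0,1],[1,-32,228,73,0,0,1],[1,-31,220,73,0,0,1],[1,-31,215,73,0,0,1],[1,-31,215,73,0,0,1]],
  ],
)

```text
clock: 51.15
position: [0.4479, 0.3501, 0.0729]
tool_rot: [0.0, -0.034, 0.999, 0.0]
contact_force: [-0.4, 0.3, -0.0]
width: -0.0002
```

step_arm(
  motion=[
    [[1,0,-3,0,0,0,0],[1,0,-6,0,0,0,0],[1,0,-9,0,0,0,0],[1,0,-9,0,0,0,0]],
  ],
)

```text
clock: 51.65
position: [0.4483, 0.3413, 0.0723]
tool_rot: [-0.0, -0.034, 0.999, -0.0]
contact_force: [0.2, -0.3, 0.1]
width: -0.0
```

step_arm(
  motion=[
    [[1,0,-2,0,0,0,0],[1,0,-4,0,0,0,0],[1,0,-4,0,0,0,0]],
  ],
)

```text
clock: 52.02
position: [0.4485, 0.3374, 0.0723]
tool_rot: [0.0, -0.034, 0.999, 0.0]
contact_force: [-0.4, -0.9, -0.6]
width: 0.0004
```

step_arm(
  motion=[
    [[1,0,-2,0,0,0,0],[1,0,-3,0,0,0,0],[1,0,-3,0,0,0,0]],
  ],
)

```text
clock: 52.4
position: [0.4486, 0.3362, 0.0725]
tool_rot: [0.0, -0.034, 0.999, 0.002]
contact_force: [-0.9, 10.3, -1.2]
width: -0.0
```

Contact gave 10 N with hardly any movement, where the clamp's friction alone would be about 1 N, so it is hard on its stop. Backing off for a last look.

step_arm(
  motion=[
    [[1,0,10,0,0,0,0],[1,0,25,0,0,0,0],[1,0,25,-50,0,0,0],[1,0,25,-110,0,0,0],[1,60,60,-120,0,0,0],[1,110,100,-120,0,0,0],[1,150,140,-120,0,0,0],[1,150,140,-120,0,0,0],[1,150,140,-120,0,0,0]],
  ],
)

```text
clock: 53.52
position: [0.2894, 0.4643, 0.1923]
tool_rot: [0.0, -0.035, 0.999, -0.0]
contact_force: [0.1, -0.1, -0.8]
width: 0.0
```

```bash
python3 m2.py 31; python3 - <<'E'
import cv2
cv2.imwrite('pics/w31b.png',cv2.resize(cv2.imread('pics/top31.png')[100:250],None,fx=1.25,fy=1.25))
E
```

```text
t 53.52 pos [0.2894 0.4643 0.1923] psi 94.0 w 0.0 F [ 0.1 -0.1 -0.8] j [ 0.8   0.41  1.37 -0.    1.36 -0.84]
top [204.46 209.08] [203, 207, 4, 5, 13] [0.4485 0.3189 0.085 ]
side [312.48 323.87] [311, 321, 4, 7, 23] [0.4471 0.3136 0.085 ]
(array([0.44696825, 0.31682859, 0.09168738]), np.float64(0.0011247528421477408))
```

View pics/w31.png

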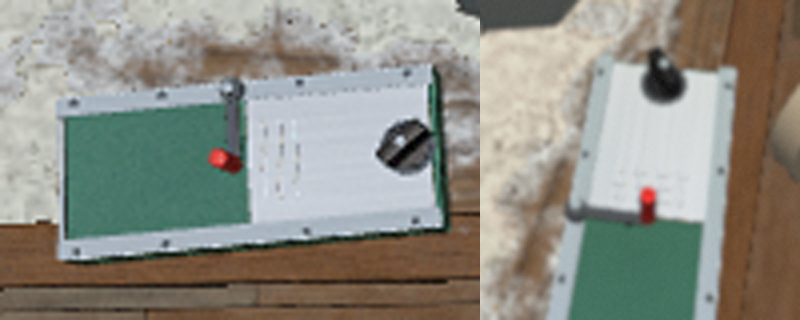

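View pics/w31b.png

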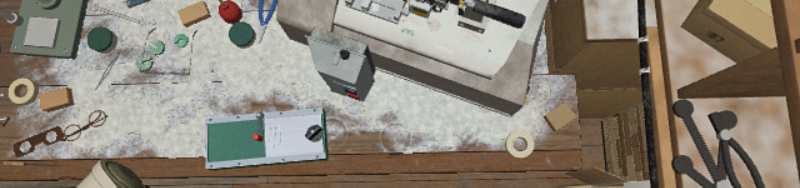

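The last pictures show the cover home, with its edge at column 212 as at the start. The clamp lies across behind it, no pieces are left on the bench, and the tape and card box are where they were. Handing in.

```bash
python3 -c "
from rig import *
print(finish_job())"
```

```text
the job is handed in; nothing more can be done
None
```

I put all four pieces on the bench (two brass rings, two steel bushes) into the tray, closed the case, and handed the job in at about 54 s.

**How it went:** I swung the clamp off and tried the cover, which was held. I turned the catch to its +0.65 stop and slid the cover fully open until it stopped. After laying the pieces in, I slid the cover home and swung the clamp back across behind it. The catch stays at its +0.65 stop.

**Last checks:**
- **Pieces:** all four were seen lying flat in the tray before the cover went on, and none were left on the bench afterwards.
- **Cover:** it ran about 140 mm and stopped hard at 18.6 N. In the picture its edge is back where it started, to within a pixel.
- **Clamp:** it resisted a 10 N push with almost no movement, so it is on its stop.
- **Other things:** the tape roll and card box look unmoved.

**Disagreements:**
- My first estimate of the clamp hinge was about 4 mm off. That caused side loads of up to about 33 N (22 N off, 33 N back) while swinging the clamp; I corrected it part-way and re-checked with the push.
- In the final picture the red mask caught only part of the post in the side view, so its two-view height read 92 mm instead of about 85 mm. The top-view position agreed with the start to within 1 mm.

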